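Ready the laboratory shaker and test its interlock

TASK

Make the bench shaker ready: take the stoppered flask that was left on its deck and stand it on the empty cork mat, then fit the carrier plate on the deck, its two small end holes over the two locating pins, so that it lies fully down and flat. Let go of the plate and then test the cover interlock: with the tip of the gripper press the roller lever gently down just until the switch clicks, hold it there for about half a second without pushing on into overtravel, and let it spring back. Do not press the plunger switch, and leave the other flasks and the bottle standing where they are.

Things in the scene. Friction and masses are not known exactly. Their poses are not given: they have to be found in the camera images.
- shaker: fixed low white machine on the bench, 270 x 210 mm, with a flat steel deck 250 mm (its x) by 190 mm (its y) whose top is 70 mm above the bench. Origin at the bench under the deck's centre. Two upright steel locating pins stand on the deck at x = -85 and +85 mm, y = 0: 12 mm thick, 18 mm tall, the upper 8 mm tapered to 4 mm
- deck (a point): centre of the top face of the shaker's deck, midway between the pins, axes as the shaker's
- plate: loose carrier plate, aluminium, 200 (x) x 150 (y) x 8 mm, 0.4 kg, lying flat on the bench at first. Origin at the centre of its underside. Four 44 mm flask holes and, at x = -85 and +85 mm, y = 0, two 16 mm holes for the locating pins (it fits either way round; home, its origin is at the deck point). A grey bar handle stands on its middle: bar 90 mm along x, 14 mm thick in y, from 30 to 42 mm above the origin, open beneath between two feet at x = -36 and +36 mm
- flask: the flask to clear: conical glass flask with a white stopper, standing on the shaker's deck at first. Origin at the centre of its base; base 82 mm across, tapering to a 32 mm neck at 98 mm, stopper 38 mm across from 122 to 150 mm (top). About 0.18 kg
- cork_mat: fixed round cork mat on the bench, 110 mm across, 4 mm thick, empty at first. Origin at the centre of its underside. It and the two other flasks stand in a loose row, in any order
- flask_b: another flask of the same kind and size standing on the bench; leave alone. Origin at the centre of its base
- flask_c: another flask of the same kind and size standing on the bench; leave alone. Origin at the centre of its base
- bottle: bottle 66 mm across, 170 mm tall, standing on the bench; leave alone. Origin at the centre of its base
- switch: the cover interlock: fixed aluminium post 44 mm square beside the shaker (left or right), with a grey switch box on it, 66 (x) x 36 (y) mm, top 115 mm above the origin, and a roller lever on its +y side. The post is let into the bench by 0 to 30 mm, so the origin is that far below the bench top
- roller_top (a point): topmost point of the lever's black roller (22 mm diameter, 16 mm wide along y), where to press; it moves with the lever. At rest it lies at x = +50, y = +37, z = +141 mm in the switch's frame, 26 mm above the switch box's top. The lever runs from a pivot at x = -20, z = +100 mm up to the roller, and pressing the roller straight down swings it down past the side of the box
- lever (a joint): angle of the roller lever, rad: 0 at rest, growing as the roller goes down. It springs back by itself. The switch clicks at 0.16 (roller 11.5 mm down, about 4.6 N); from 0.30 (22 mm down, about 8 N) it is overtravelled, which damages it. The spring is smooth: 0.5 N at the first touch, then about 0.36 N per mm; the click itself gives no jolt
- button_post: fixed post and switch box of the same size and let-in as the interlock's, on the other side of the shaker, with a mushroom plunger on top and no lever; leave alone. Origin below the post's middle, 115 mm under the box's top
- plunger_top (a point): top of the steel plunger (26 mm across), 22 mm above its switch box
- plunger (a joint): travel of the plunger, m: 0 at rest, up to 0.008 pressed

How it is judged:
On the way, in this order (a step that is already met when the one before it is completed fails the run):
1. the flask stands on the cork mat, let go (horizontal distance between flask and cork_mat below 0.03 m and height (world z) of flask below 0.01 m and angle between flask's own z axis and vertical below 0.1 rad and contact force between the fingers and flask below 0.2 N), for 0.2 s.
2. the carrier plate lies home on the deck over both pins, let go (z of plate in the frame of deck between -0.003 and 0.003 m and horizontal distance between plate and deck below 0.006 m and angle between the x axis of plate and the x axis of shaker, either way round below 0.06 rad and angle between plate's own z axis and vertical below 0.03 rad and contact force between the fingers and plate below 0.2 N), for 0.2 s.
3. the roller lever is pressed by the gripper's fingers to its click and held there, short of overtravel (value of joint lever between 0.16 and 0.3 rad and contact force between the fingers and switch above 0.5 N), for 0.3 s.
At the end, for the whole second after the job is handed in: Plate flat on the deck over both pins (within 3 mm in height, 6 mm sideways, 0.06 rad in turn, 0.03 rad tilt); flask upright (0.1 rad) on the cork mat, centre within 30 mm of its centre; both at rest; lever sprung back (below 0.03 rad) (z of plate in the frame of deck between -0.003 and 0.003 m and horizontal distance between plate and deck below 0.006 m and angle between the x axis of plate and the x axis of shaker, either way round below 0.06 rad and angle between plate's own z axis and vertical below 0.03 rad and horizontal distance between flask and cork_mat below 0.03 m and height (world z) of flask below 0.01 m and angle between flask's own z axis and vertical below 0.1 rad and value of joint lever below 0.03 rad and linear speed of each of plate, flask below 0.02 m/s); the robot touches nothing.
It fails at once if the roller lever is pushed into overtravel (beyond 0.30 rad) (value of joint lever above 0.3 rad).
It fails at once if the plunger switch is pressed (more than 3 mm) (value of joint plunger above 0.003 m).
It fails at once if the flask is tipped by more than 0.6 rad (angle between flask's own z axis and vertical above 0.6 rad).
It fails at once if another flask or the bottle is moved by more than 20 mm or tipped by more than 0.3 rad (distance of any of flask_b, flask_c, bottle from where it was at the start of the episode above 0.02 m or angle between any of flask_b, flask_c, bottle's own z axis and vertical above 0.3 rad).
It also fails if it takes over 72 s, if anything falls off the work surface, if the arm or the gripper's body presses on something with over 40 N, if the wrist force passes 120 N, or if a joint passes its speed limit or range.

ROBOT

A 6-joint arm with a two-finger parallel gripper is mounted at the origin on the work surface. World frame = base frame: x ahead of the robot, y to its left, z up, the work surface at z = 0. Lengths are in m, angles in rad, forces in N, time in s.
With the tool pointing down it reaches from about 0.375 to 0.975 m from the base axis. Payload 3.8 kg.
Tool frame: the origin (TCP) lies on the centre line of the jaws, within the pads' length; the fingertips stand 14 mm ahead of it and the grasp point (between the pads) lies 5 mm behind it; x points along the fingers, y is the direction in which the jaws open and shut, and the axes are right-handed (so a half turn about x gives the same grasp; the last joint's range is limited). The gripper opens to 85 mm and grips with 20 to 120 N. Pads are 22 mm wide; open, the fingers measure 114 mm over their backs; the gripper's body (76 mm by 85 mm) begins 54 mm behind the grasp point. The pads swing forward as they close: fully open they stand 13 mm farther back than shut.
Start: joints at [-1.214, 0.264, 1.604, -0, 1.274, -0.037], TCP at [0.259, -0.623, 0.245] pointing down, gripper open.
Joint ranges: [-2.63, 2.63], [-0.94, 2.18], [0.31, 2.57], [-1.31, 4.45], [0, 2.66], [-2.55, 2.55]. Speed limits (rad/s): [2.57, 2.57, 3.14, 3.14, 3.14, 3.14].

INTERFACE

Orientations are given as a rotation vector (axis times angle).
In Python, from workcell import bot gives the robot as it stands.
- The arm moves only by the shell command python3 -m creep 'ROWS' [FORCE]. ROWS is JSON, a list of rows, each an object with "grip": the finger opening in cm, from 0 to 8.54; "dp": the shift along the tool's x, y, z in cm, a list of three; "rotation": the turn, a rotation vector about the tool's x, y, z in rad, a list of three. A call has 1 to 5 rows; each row is the pose to reach, as a shift and turn from the pose commanded when the call began, along the tool's axes at that moment; what a row does not reach only later rows make up. A row lasts 1/12 s, in which the tool goes at most 41.7 mm and 7.16 degrees, less where a joint would pass 70% of its speed; a pose out of reach is approached as far as the arm can. A call with a gripper value outside its range is refused whole. The fingers move at their own pace and stop on an object; FORCE is the grip in N (left out, the last holds). Time passes only in rows, so rows that repeat a pose let the fingers close. It gives the time, the measured TCP pose, the force and the opening at its end, in the units of the state.
- bot.read_state(): the state, without advancing time (a new reading comes with each control period).
- bot.read_camera(name): name is "side" or "top" or "wrist"; returns (picture, depth): 420x560x3 uint8, red, green, blue; 420x560 float32, m along the optical axis (not along the pixel's ray), 0 where there is no reading.
- bot.get_calibration(name): a dict with "fx", "fy", "cx", "cy" (pixels), "rvec" (rotation vector, rad) and "tvec" (3), from world to camera coordinates, as OpenCV has them. Camera axes: x right, y down, z forward; pixel columns grow to the right and rows downward; lengths in m; the calibration is good to about 2 mm. A picture is of the moment at which its call begins: read the wrist's pose just before it. get_calibration takes no time and is no camera call; for the wrist camera it gives the pose at the moment of the call.
- bot.finish_job(): hands the job in, once; it reports no verdict.
The state is a dict: "time": time; "q": joint angles; "joint_vel": joint speeds; "joint_torque": joint torques, N m; "tool_pos": TCP position; "tcp_rot": TCP orientation; "wrist_force": force on the tool from outside, world axes, zero at the start; "torque": the same for the moment, N m; "width": opening from 0.0 (shut) to 1.0 (fully open).
Only numpy, scipy, OpenCV 4.12 (cv2) and the standard library are available. Lean on these libraries where they do the work, as an engineer would, in place of code of your own. Each camera call takes 0.05 s, during which the arm holds its last target.

## Working session

There is one attempt and no reset: what is moved stays moved. The work goes in short steps, Python scripts to look and compute and a shell command to move; the robot and the scene stay as the last step left them, time stands still between calls to the robot, and variables do not carry over. Pictures are saved under pics/ and viewed, and the job is handed in when it is done.

```bash
ls; mkdir -p pics
python3 - <<'E'
from workcell import bot
import cv2,numpy as np
print(bot.read_state())
for n in ("top","side","wrist"):
    c=bot.get_calibration(n); print(n,c)
    p,d=bot.read_camera(n); cv2.imwrite(f"pics/{n}0.png",p[:,:,::-1]); np.save(f"pics/{n}0.npy",d)
    print(d.min(),d.max(),(d==0).mean())
E
```

```text
pics
{'time': 0.0, 'q': array([-1.21391910e+00,  2.64800289e-01,  1.60542084e+00, -1.67045766e-05,
        1.27368352e+00, -3.69032833e-02]), 'joint_vel': array([-0.00044186,  0.0002092 , -0.00085703, -0.00010581,  0.0008324 ,
        0.00026235]), 'joint_torque': array([ 7.38559884e-04, -5.15113378e+01, -3.67312253e+01, -1.06283958e-04,
        1.27795018e-02,  1.16478347e-05]), 'tool_pos': array([ 0.2587258 , -0.62266916,  0.24390493]), 'tcp_rot': array([ 2.00585694,  0.40253297, -2.00664267]), 'wrist_force': array([-0.54652633,  0.16328082, -0.6121578 ]), 'torque': array([-0.02599027, -0.02779154,  0.02267695]), 'width': 0.996762659061844}
top {'fx': 454.6444526775292, 'fy': 454.6444526775292, 'cx': 282.50032512817, 'cy': 214.68460137478147, 'rvec': array([ 2.18969153, -2.19526327,  0.04705673]), 'tvec': array([0.01704368, 0.50195611, 1.26158896])}
0.0 2.114205 0.00399234693877551
side {'fx': 509.08738523255835, 'fy': 509.08738523255835, 'cx': 276.9869391566022, 'cy': 216.55187557138876, 'rvec': array([ 0.63942341, -2.61382985,  1.18849937]), 'tvec': array([0.45405677, 0.21465319, 1.07331449])}
0.0 3.453225 0.003898809523809524
wrist {'fx': 325.99436016079125, 'fy': 325.99436016079125, 'cx': 278.0989896017105, 'cy': 213.1167656283149, 'rvec': array([-2.41202311,  1.6097842 ,  0.22933728]), 'tvec': array([-0.67419118, -0.03601139,  0.37867637])}
0.0 1.3614452 0.004128401360544218
```

View pics/top0.png

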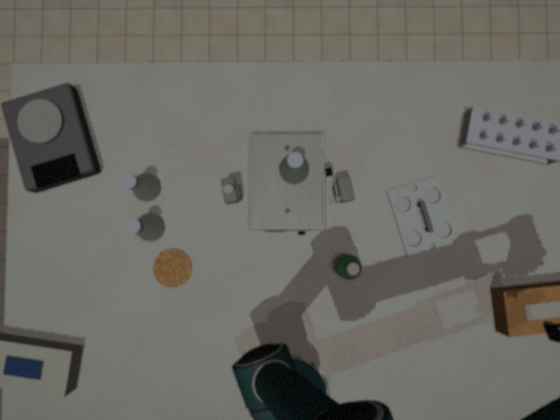

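View pics/side0.png

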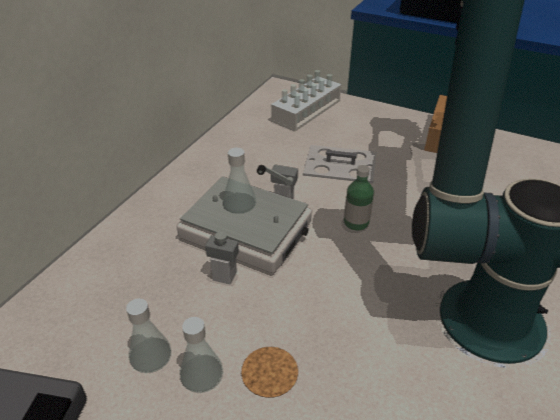

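View pics/wrist0.png

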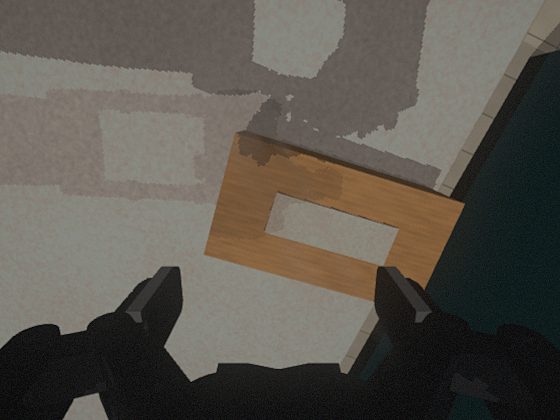

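Top view: shaker at about (288,180), with the flask on it (stopper at 295,158). The cork is at (172,268), the plate at (422,213) and the bottle at (348,267). The lever switch is at (343,186), on the −y side, and the plunger post is at (231,189).

```bash
cat > h.py <<'E'
import numpy as np,cv2
from scipy.spatial.transform import Rotation as R
from workcell import bot
def cast(c,uv,z):
    uv=np.atleast_2d(np.float64(uv)); K=np.array([[c['fx'],0,c['cx']],[0,c['fy'],c['cy']],[0,0,1]])
    Rm=R.from_rotvec(c['rvec']).as_matrix(); o=-Rm.T@c['tvec']
    r=np.c_[uv,np.ones(len(uv))]@np.linalg.inv(K).T@Rm
    return o+r*((z-o[2])/r[:,2])[:,None]
def cloud(c,d):
    v,u=np.indices(d.shape); p=np.stack([(u-c['cx'])/c['fx']*d,(v-c['cy'])/c['fy']*d,d],-1)
    Rm=R.from_rotvec(c['rvec']).as_matrix(); w=(p-c['tvec'])@Rm; w[d==0]=np.nan; return w
def proj(c,P):
    K=np.array([[c['fx'],0,c['cx']],[0,c['fy'],c['cy']],[0,0,1]])
    return cv2.projectPoints(np.float64(P).reshape(-1,3),np.float64(c['rvec']),np.float64(c['tvec']),K,None)[0][:,0]
E
python3 - <<'E'
from h import *
c=bot.get_calibration("top"); d=np.load("pics/top0.npy"); im=cv2.imread("pics/top0.png")
w=cloud(c,d)
for n,(u,v) in dict(bench=(200,120),deckc=(270,190),cork=(172,268),plate=(410,190),handle=(424,213),lbox=(345,186),stop=(295,159),bottle=(353,268),fb=(130,181),fc=(133,227),roller=(329,170),plbox=(228,200)).items(): print(n,w[v,u].round(4))
cv2.imwrite("pics/z1.png",cv2.resize(im[120:250,215:375],None,fx=5,fy=5,interpolation=cv2.INTER_CUBIC)[:600])
cv2.imwrite("pics/z2.png",cv2.resize(im[165:265,375:470],None,fx=6,fy=6,interpolation=cv2.INTER_CUBIC))
# cork
hsv=cv2.cvtColor(im,cv2.COLOR_BGR2HSV); m=cv2.inRange(hsv,(8,90,80),(25,255,255)); m[:, :140]=0;m[:,210:]=0;m[:230]=0;m[300:]=0
M=cv2.moments(m,True); uv=(M['m10']/M['m00'],M['m01']/M['m00']); print("cork",uv,M['m00'],cast(c,uv,.004))
E
```

```text
bench [ 0.7751  0.2517 -0.0009]
deckc [0.5654 0.0487 0.0712]
cork [0.3532 0.3271 0.0025]
plate [ 0.5709 -0.3433  0.0077]
handle [ 0.5039 -0.37    0.0455]
lbox [ 0.5715 -0.1476  0.1072]
stop [ 0.6226 -0.0155  0.2229]
bottle [ 0.3637 -0.1565  0.1737]
fb [0.5808 0.3977 0.1514]
fc [0.4652 0.3889 0.1505]
roller [ 0.6104 -0.1044  0.1279]
plbox [0.536  0.1569 0.1062]
cork (172.04541406945683, 267.4737310774711) 1123.0 [[0.35473327 0.32661032 0.004     ]]
```

View pics/z1.png

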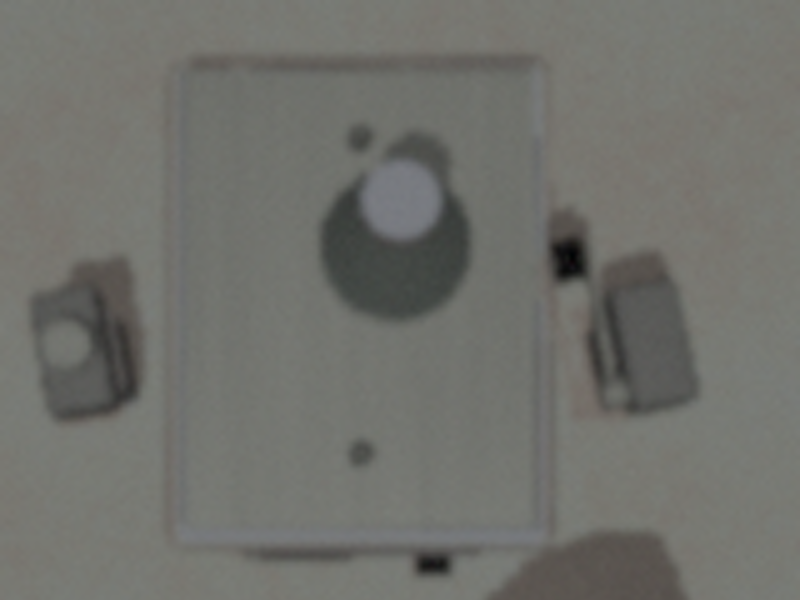

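View pics/z2.png

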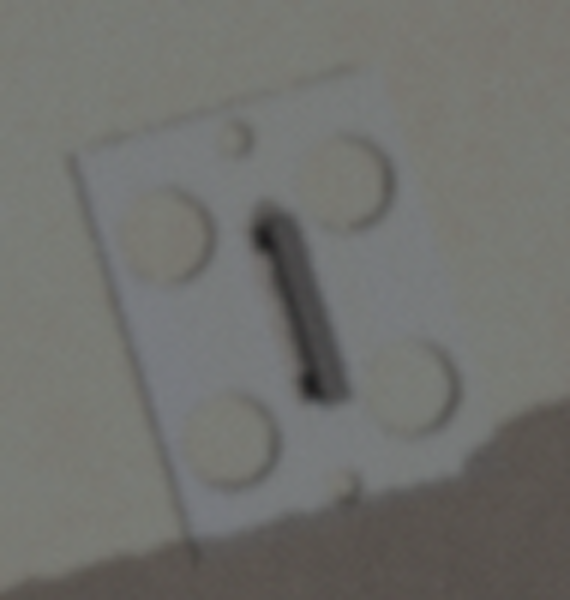

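Run:
```python
from h import *
c=bot.get_calibration("top"); d=np.load("pics/top0.npy"); im=cv2.imread("pics/top0.png"); w=cloud(c,d)
z1=lambda u,v:((u+.5)/5-.5+215,(v+.5)/5-.5+120)
z2=lambda u,v:((u+.5)/6-.5+375,(v+.5)/6-.5+165)
def yaw(a): return np.degrees(np.arctan2(a[1],a[0]))
p=cast(c,[z1(360,137),z1(361,453)],.084); print("pins",p,np.linalg.norm(p[0]-p[1]),p.mean(0),yaw(p[0]-p[1]))
k=cast(c,[z1(187,70),z1(537,70),z1(537,530),z1(180,530)],.07); print("deck corners",k,k.mean(0),yaw(k[0]-k[3]),yaw(k[1]-k[2]))
s=cast(c,z1(401,200),.22); print("stopper",s); b=cast(c,z1(396,245),.07); print("base",b)
h=cast(c,[z2(238,138),z2(346,485)],.008); print("plate holes",h,np.linalg.norm(h[0]-h[1]),h.mean(0),yaw(h[0]-h[1]))
m=(w[:,:,2]>.028)&(w[:,:,2]<.06); m[:, :375]=0;m[:,470:]=0;m[:165]=0;m[265:]=0
q=w[m]; print("handle",len(q),np.nanmedian(q,0),q[:,:2].mean(0),q[:,2].max())
_,_,vt=np.linalg.svd(q[:,:2]-q[:,:2].mean(0)); print(yaw(vt[0]))
# fourflask holes
f=cast(c,[z2(165,235),z2(343,182),z2(232,440),z2(411,388)],.005); print("4holes mean",f.mean(0))
for nm,(a,b_,e,g) in dict(box=(338,358,170,205),pbox=(218,243,170,208)).items():
    sub=w[e:g,a:b_]; mm=(sub[:,:,2]>.09)&(sub[:,:,2]<.125); Q=sub[mm]; 
    r=cv2.minAreaRect(np.float32(Q[:,:2]*1000)); print(nm,len(Q),np.median(Q[:,2]),r)
sub=w[164:176,324:336]; print("roller z",np.round(sub[:,:,2]*1000).astype(int))
Q=sub[(sub[:,:,2]>.11)];print(Q.mean(0),Q.max(0),Q.min(0))
print(np.round(w[180:194,222:236,2]*1000).astype(int))
T=R.from_rotvec(bot.read_state()['tcp_rot']).as_matrix(); print(T.round(3))
```

```text
pins [[0.67901411 0.00390149 0.084     ]
 [0.51026812 0.00384633 0.084     ]] 0.1687460018017175 [0.59464111 0.00387391 0.084     ] 0.018728186968660087
deck corners [[ 0.71870405  0.09725036  0.07      ]
 [ 0.71793958 -0.09176842  0.07      ]
 [ 0.46963303 -0.09010193  0.07      ]
 [ 0.47011953  0.10074623  0.07      ]] [0.59409905 0.00403156 0.07      ] -0.8057013629900462 -0.38453033740997405
stopper [[ 0.6216665  -0.01505823  0.22      ]]
base [[ 0.62314108 -0.01532983  0.07      ]]
plate holes [[ 0.5776182  -0.35531856  0.008     ]
 [ 0.41503272 -0.40281586  0.008     ]] 0.16938131969580675 [ 0.49632546 -0.37906721  0.008     ] 16.28505769971255
handle 190 [ 0.49588767 -0.3765992   0.04100461] [ 0.49604967 -0.37612224] 0.046925375408294404
-163.54544207116032
4holes mean [ 0.49641196 -0.37804726  0.005     ]
box 359 0.1030942281928385 ((565.749267578125, -146.4945831298828), (65.52507781982422, 42.11470031738281), 9.686527252197266)
pbox 288 0.10433320119697535 ((563.7732543945312, 154.68060302734375), (66.06256103515625, 36.26581573486328), 10.162633895874023)
roller z [[ 49   
[... 918 characters left out ...]
104 106 103 104 107 104 108 103  95]
 [108 106 106 104 128 124 126 128 123 102 107 107 106 104]
 [102 102 106 132 130 129 132 128 128 128 104 106 100 104]
 [103 109 127 129 129 130 127 125 127 126 126 107 104 104]
 [101 103 126 129 130 124 129 128 128 128 128 109 108 101]
 [104 126 128 124 126 126 128 129 125 128 126 121 102 110]
 [104 126 127 125 123 130 126 128 126 127 128 122 102 103]
 [  1 103 128 125 126 128 124 122 130 129 126 117 105 105]
 [  2 105 127 127 124 128 124 128 127 126 127 107 103 107]
 [ -4 107 104 123 129 125 126 126 129 127 106 106 102 107]
 [  4 102 106 104 127 130 128 125 126 105 103 104 103 104]]
[[-0.001  0.384 -0.923]
 [ 0.002 -0.923 -0.384]
 [-1.    -0.002 -0.   ]]
```

```bash
cat > go.py <<'E'
import sys
from h import *
s=bot.read_state(); T=R.from_rotvec(s['tcp_rot']).as_matrix()
yaw=np.degrees(np.arctan2(T[1,1],T[0,1]))
print("t",round(s['time'],2),"pos",(s['tool_pos']*1000).round(1),"yawY",round(yaw,2),"tilt",(T[:2,0]).round(4),"F",s['wrist_force'].round(2),"w",round(s['width'],3),"q",s['q'].round(2))
if len(sys.argv)>3:
    t=np.array(list(map(float,sys.argv[1:4])))
    print("dp cm",(T.T@(t-s['tool_pos'])*100).round(2),"dist",np.linalg.norm(t-s['tool_pos']).round(3))
    if len(sys.argv)>4:
        y=np.radians(float(sys.argv[4])); xd=np.array([0,0,-1.]);yd=np.array([np.cos(y),np.sin(y),0]); D=np.c_[xd,yd,np.cross(xd,yd)]
        print("rot",R.from_matrix(T.T@D).as_rotvec().round(4))
E
python3 go.py 0.45 -0.30 0.29; python3 go.py .6225 -.015 .29;python3 go.py .6225 -.015 .199
```

```text
t 0.15 pos [ 258.8 -622.8  244.2] yawY -67.44 tilt [-0.0006  0.0017] F [-1.12 -0.15  0.18] w 1.0 q [-1.21  0.26  1.61  0.    1.27 -0.04]
dp cm [ -4.54 -22.48 -30.04] dist 0.378
t 0.15 pos [ 258.8 -622.8  244.2] yawY -67.44 tilt [-0.0006  0.0017] F [-1.12 -0.15  0.18] w 1.0 q [-1.21  0.26  1.61  0.    1.27 -0.04]
dp cm [ -4.5  -42.18 -56.91] dist 0.71
t 0.15 pos [ 258.8 -622.8  244.2] yawY -67.44 tilt [-0.0006  0.0017] F [-1.12 -0.15  0.18] w 1.0 q [-1.21  0.26  1.61  0.    1.27 -0.04]
dp cm [  4.6  -42.17 -56.91] dist 0.71
```

```bash
R='{"grip":8.5,"dp":[-4.5,-11,-15],"rotation":[0,0,0]}'; echo; python3 -m creep '[{"grip":8.5,"dp":[-2,-2,-3],"rotation":[0,0,0]},{"grip":8.5,"dp":[-4.5,-4,-6],"rotation":[0,0,0]},{"grip":8.5,"dp":[-4.5,-6.3,-9],"rotation":[0,0,0]},{"grip":8.5,"dp":[-4.5,-8.7,-12],"rotation":[0,0,0]},{"grip":8.5,"dp":[-4.5,-11,-15],"rotation":[0,0,0]}]'; python3 go.py .6225 -.015 .29
```

```text
time: 0.57
tool_pos: [0.3559, -0.4628, 0.2908]
tcp_rot: [2.006, 0.399, -2.005]
wrist_force: [1.4, -1.0, -0.3]
width: 0.996
t 0.57 pos [ 355.9 -462.8  290.8] yawY -67.47 tilt [ 0.0007 -0.0006] F [ 1.43 -1.02 -0.27] w 0.996 q [-0.96  0.07  1.75  0.    1.33  0.22]
dp cm [  0.07 -31.15 -41.78] dist 0.521
```

```bash
python3 -m creep '[{"grip":8.5,"dp":[0,-12.2,-16.4],"rotation":[0,0,0]},{"grip":8.5,"dp":[0,-12.2,-16.4],"rotation":[0,0,0]},{"grip":8.5,"dp":[0,-12.2,-16.4],"rotation":[0,0,0]},{"grip":8.5,"dp":[0,-12.2,-16.4],"rotation":[0,0,0]},{"grip":8.5,"dp":[0,-12.2,-16.4],"rotation":[0,0,0]}]'; python3 -m creep '[{"grip":8.5,"dp":[0,-18.9,-25.4],"rotation":[0,0,0]},{"grip":8.5,"dp":[0,-18.9,-25.4],"rotation":[0,0,0]},{"grip":8.5,"dp":[0,-18.9,-25.4],"rotation":[0,0,0]},{"grip":8.5,"dp":[0,-18.9,-25.4],"rotation":[0,0,0]},{"grip":8.5,"dp":[0,-18.9,-25.4],"rotation":[0,0,0]}]';  python3 go.py .6225 -.015 .29
```

```text
time: 0.98
tool_pos: [0.4605, -0.2863, 0.2901]
tcp_rot: [2.006, 0.401, -2.005]
wrist_force: [0.3, -0.5, -0.5]
width: 0.992
time: 1.4
tool_pos: [0.567, -0.1076, 0.2901]
tcp_rot: [2.005, 0.4, -2.005]
wrist_force: [1.1, -1.6, -0.1]
width: 0.995
t 1.4 pos [ 567.  -107.6  290.1] yawY -67.43 tilt [-0.0001 -0.0001] F [ 1.05 -1.6  -0.09] w 0.995 q [-0.23  0.05  1.76 -0.    1.32  0.95]
dp cm [ 0.01 -6.42 -8.68] dist 0.108
```

```bash
python3 -m creep '[{"grip":8.5,"dp":[0,-6.4,-8.7],"rotation":[0,0,0]},{"grip":8.5,"dp":[0,-6.4,-8.7],"rotation":[0,0,0]},{"grip":8.5,"dp":[0,-6.4,-8.7],"rotation":[0,0,0]},{"grip":8.5,"dp":[0,-6.4,-8.7],"rotation":[0,0,0]},{"grip":8.5,"dp":[0,-6.4,-8.7],"rotation":[0,0,0]}]';  python3 go.py .6225 -.015 .199
python3 - <<'E'
from h import *
import pickle
c=bot.get_calibration("wrist"); p,d=bot.read_camera("wrist"); cv2.imwrite("pics/w1.png",p[:,:,::-1]); pickle.dump((c,d),open("pics/w1.pkl","wb"))
E
```

```text
time: 1.82
tool_pos: [0.6225, -0.0158, 0.2895]
tcp_rot: [2.002, 0.403, -2.005]
wrist_force: [-1.1, -0.6, 0.9]
width: 0.994
t 1.82 pos [622.5 -15.8 289.5] yawY -67.27 tilt [-0.0015 -0.0003] F [-1.06 -0.6   0.85] w 0.994 q [-0.07  0.14  1.67 -0.    1.33  1.11]
dp cm [ 9.05 -0.07 -0.05] dist 0.09
```

View pics/w1.png

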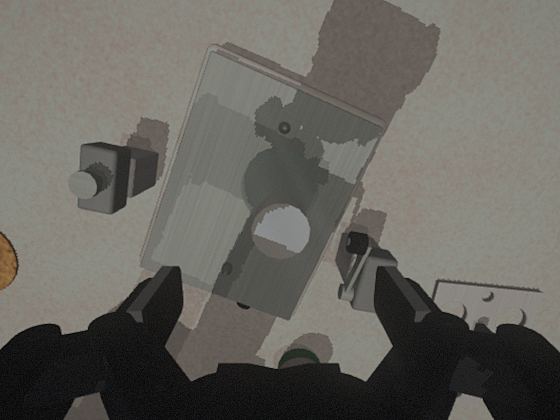

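Wrist view: stopper at (281,229), between the jaws; pins at (285,128) and (228,268); roller at (355,243); plunger at (84,184).

Run:
```python
from h import *
import pickle
c,d=pickle.load(open("pics/w1.pkl","rb")); 
print(cast(c,(281,229),.22)); p=cast(c,[(285,128),(228,268)],.088); print(p,np.linalg.norm(p[0]-p[1]),p.mean(0))
w=cloud(c,d)
im=cv2.imread("pics/w1.png"); cv2.imwrite("pics/w1z.png",cv2.resize(im[100:330,180:420],None,fx=3,fy=2.6))
print(np.round(w[225:265:3,335:385:3,2]*1000))
q=w[225:262,340:380];m=q[:,:,2]>.118; print(q[m].mean(0),np.percentile(q[m][:,2],[50,90,98]))
```

```text
[[ 0.6253476  -0.01680333  0.22      ]]
[[0.68185901 0.00149108 0.088     ]
 [0.51920165 0.00093909 0.088     ]] 0.1626582940902858 [0.60053033 0.00121509 0.088     ]
[[ 69.  48.   0.  -0.   1.   1.   1.   0.   0.   1.   0.   2.   1.   1.
    0.   1.  -0.]
 [ 51.   1.  -0.  -0.   1.   1.  -0.   1.   1.   1.   1.  -0.   3.  -0.
    1.   0.   1.]
 [ 48.   1.   1.   1.  -0.  -0.   1.   1.   0.   0.   1.   1.   1.  -0.
    1.   0.   1.]
 [  0.   0.   2.   6.   5. 115. 123. 123. 121. 121. 120.  -1.   1.   0.
    0.  -0.   1.]
 [  0.   3.  -0.  16.  19. 118. 125. 126. 125. 125. 124. 124.   1.   0.
    0.  -1.   0.]
 [  1.   0.   6.  20. 119. 123. 128. 128. 127. 128. 126. 128.  12.  10.
   -0.   1.   0.]
 [  1.   1.  10.  23. 122. 124. 129. 129. 130. 128. 128. 130.  25.  22.
   -0.  -1.   1.]
 [  0.   1.  12.  26. 117. 126. 130. 129. 130. 130. 130. 130. 124.  35.
   32.   0.  -0.]
 [  0.   2.  17.  30. 118. 128. 129. 130. 129. 130. 129. 125. 124.  78.
   76.  75.  73.]
 [  0.   7.  20.  34.  47. 127. 127. 129. 129. 128. 129. 124.  90.  88.
   86.  83.  83.]
 [  2.  10.  24.  37.  48.  61.  69.  69. 107. 125. 122.  98.  99.  97.
   96.  95.  92.]
 [  0.  15.  28.  40.  53.  63.  69.  69. 111. 120. 120. 103. 103. 103.
  103. 100.  99.]
 [ -0.  15.  32.  44.  56.  66.  70. 105. 114. 118. 101. 105.  nan 106.
  106. 104. 105.]
 [  0.  23.  34.  47.  59.  68.  68. 108. 115. 116. 102. 105. 104. 104.
  105. 105. 105.]]
[ 0.61020629 -0.10545427  0.12602763] [0.12685012 0.12993486 0.13072461]
```

View pics/w1z.png

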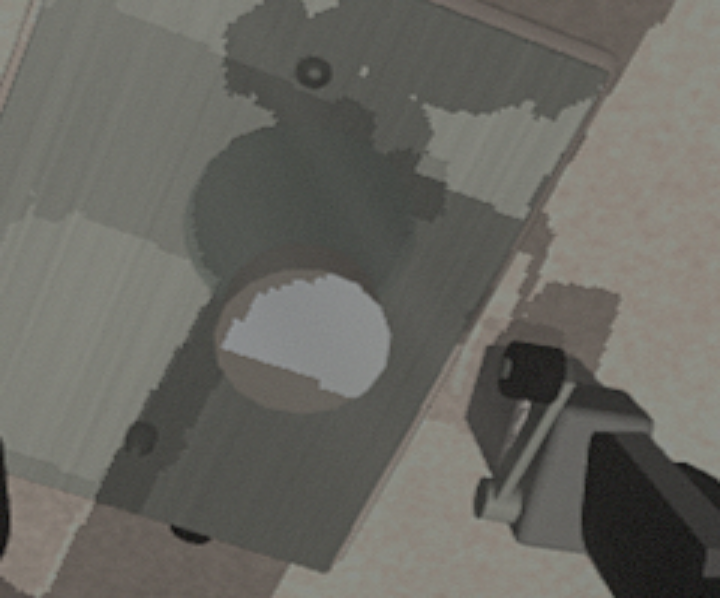

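```bash
python3 -m creep '[{"grip":8.5,"dp":[3,0,0],"rotation":[0,0,0]},{"grip":8.5,"dp":[6,0,0],"rotation":[0,0,0]},{"grip":8.5,"dp":[8,0,0],"rotation":[0,0,0]},{"grip":8.5,"dp":[9,0,0],"rotation":[0,0,0]},{"grip":8.5,"dp":[9,0,0],"rotation":[0,0,0]}]';  python3 go.py .6225 -.015 .199
```

```text
time: 2.28
tool_pos: [0.6196, -0.0185, 0.1969]
tcp_rot: [2.001, 0.4, -2.013]
wrist_force: [-0.3, 0.2, -0.4]
width: 0.995
t 2.28 pos [619.6 -18.5 196.9] yawY -67.55 tilt [-0.0062  0.0001] F [-0.25  0.25 -0.37] w 0.995 q [-0.07  0.2   1.77 -0.    1.17  1.11]
dp cm [-0.21 -0.21 -0.4 ] dist 0.005
```

Jaws are around the stopper. Closing with moderate force.

```bash
python3 -m creep '[{"grip":3,"dp":[0,0,0],"rotation":[0,0,0]},{"grip":3,"dp":[0,0,0],"rotation":[0,0,0]},{"grip":3,"dp":[0,0,0],"rotation":[0,0,0]},{"grip":3,"dp":[0,0,0],"rotation":[0,0,0]},{"grip":3,"dp":[0,0,0],"rotation":[0,0,0]}]' 30; python3 -m creep '[{"grip":3,"dp":[0,0,0],"rotation":[0,0,0]},{"grip":3,"dp":[0,0,0],"rotation":[0,0,0]},{"grip":3,"dp":[0,0,0],"rotation":[0,0,0]},{"grip":3,"dp":[0,0,0],"rotation":[0,0,0]},{"grip":3,"dp":[0,0,0],"rotation":[0,0,0]}]';python3 go.py
```

```text
time: 2.7
tool_pos: [0.6234, -0.0171, 0.2024]
tcp_rot: [2.008, 0.399, -2.002]
wrist_force: [-1.0, 0.5, 5.2]
width: 0.434
time: 3.12
tool_pos: [0.6235, -0.0171, 0.2024]
tcp_rot: [2.008, 0.399, -2.002]
wrist_force: [-0.8, 1.0, 5.5]
width: 0.437
t 3.12 pos [623.5 -17.1 202.4] yawY -67.42 tilt [ 0.0032 -0.0004] F [-0.82  1.    5.54] w 0.437 q [-0.07  0.2   1.77 -0.    1.17  1.11]
```

```bash
python3 -m creep '[{"grip":3,"dp":[-1.5,0,0],"rotation":[0,0,0]},{"grip":3,"dp":[-4.5,0,0],"rotation":[0,0,0]},{"grip":3,"dp":[-8,0,0],"rotation":[0,0,0]},{"grip":3,"dp":[-11,0,0],"rotation":[0,0,0]},{"grip":3,"dp":[-12,0,0],"rotation":[0,0,0]}]' ;python3 go.py .355 .327 .32
```

```text
time: 3.53
tool_pos: [0.6244, -0.0172, 0.326]
tcp_rot: [2.012, 0.398, -1.996]
wrist_force: [1.3, -0.2, -0.3]
width: 0.436
t 3.53 pos [624.4 -17.2 326. ] yawY -67.42 tilt [ 0.0081 -0.0006] F [ 1.3  -0.24 -0.29] w 0.436 q [-0.07  0.13  1.62 -0.    1.39  1.11]
dp cm [  0.36 -42.12  11.66] dist 0.437
```

```bash
python3 -m creep '[{"grip":3,"dp":[0,-1.5,0.4],"rotation":[0,0,0]},{"grip":3,"dp":[0,-4,1.1],"rotation":[0,0,0]},{"grip":3,"dp":[0,-7,1.95],"rotation":[0,0,0]},{"grip":3,"dp":[0,-10,2.8],"rotation":[0,0,0]},{"grip":3,"dp":[0,-13,3.6],"rotation":[0,0,0]}]'; python3 go.py .355 .327 .32;  python3 - <<'E'
from h import *
p,d=bot.read_camera("side"); cv2.imwrite("pics/s1.png",p[:,:,::-1])
E
```

```text
time: 3.95
tool_pos: [0.5365, 0.0901, 0.317]
tcp_rot: [2.001, 0.4, -2.011]
wrist_force: [-0.0, -0.1, -1.4]
width: 0.437
t 3.95 pos [536.5  90.1 317. ] yawY -67.47 tilt [-0.005  -0.0002] F [-0.03 -0.06 -1.38] w 0.437 q [ 0.12 -0.02  1.79  0.    1.38  1.3 ]
dp cm [ -0.21 -28.83   7.69] dist 0.298
```

View pics/s1.png

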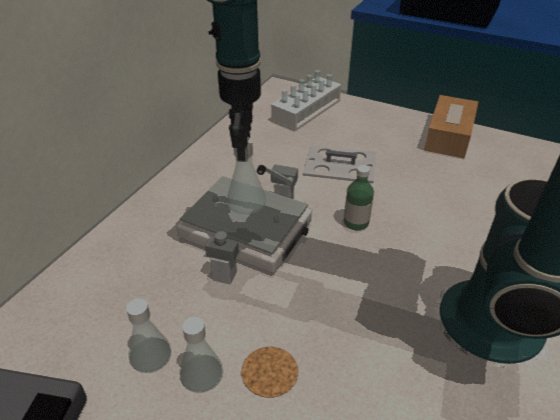

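The flask hangs upright in the gripper at (245,185). Carrying on to the mat.

```bash
python3 -m creep '[{"grip":3,"dp":[0,-3,0.8],"rotation":[0,0,0]},{"grip":3,"dp":[0,-6.5,1.7],"rotation":[0,0,0]},{"grip":3,"dp":[0,-10,2.65],"rotation":[0,0,0]},{"grip":3,"dp":[0,-13.5,3.6],"rotation":[0,0,0]},{"grip":3,"dp":[0,-17,4.5],"rotation":[0,0,0]}]'; python3 -m creep '[{"grip":3,"dp":[0,-3,0.8],"rotation":[0,0,0]},{"grip":3,"dp":[0,-6,1.6],"rotation":[0,0,0]},{"grip":3,"dp":[0,-9,2.4],"rotation":[0,0,0]},{"grip":3,"dp":[0,-11,3],"rotation":[0,0,0]},{"grip":3,"dp":[0,-11.8,3.2],"rotation":[0,0,0]}]'; python3 go.py .355 .327 .135
```

```text
time: 4.42
tool_pos: [0.4297, 0.2295, 0.3175]
tcp_rot: [2.001, 0.399, -2.009]
wrist_force: [-0.2, -0.3, -2.6]
width: 0.436
time: 4.83
tool_pos: [0.3543, 0.3269, 0.3177]
tcp_rot: [1.999, 0.402, -2.008]
wrist_force: [-0.1, 0.4, -1.9]
width: 0.434
t 4.83 pos [354.3 326.9 317.7] yawY -67.25 tilt [-0.0042 -0.0014] F [-0.05  0.43 -1.89] w 0.434 q [ 0.69 -0.14  1.9   0.    1.39  1.87]
dp cm [18.27  0.02 -0.15] dist 0.183
```

```bash
python3 -m creep '[{"grip":3,"dp":[3,0,0],"rotation":[0,0,0]},{"grip":3,"dp":[6.5,0,0],"rotation":[0,0,0]},{"grip":3,"dp":[10,0,0],"rotation":[0,0,0]},{"grip":3,"dp":[13,0,0],"rotation":[0,0,0]},{"grip":3,"dp":[15,0,0],"rotation":[0,0,0]}]';python3 -m creep '[{"grip":3,"dp":[1,0,0],"rotation":[0,0,0]},{"grip":3,"dp":[1.8,0,0],"rotation":[0,0,0]},{"grip":3,"dp":[2.2,0,0],"rotation":[0,0,0]},{"grip":3,"dp":[2.4,0,0],"rotation":[0,0,0]},{"grip":3,"dp":[2.4,0,0],"rotation":[0,0,0]}]'; python3 go.py .355 .327 .1365
```

```text
time: 5.25
tool_pos: [0.3549, 0.3229, 0.1649]
tcp_rot: [1.997, 0.396, -2.01]
wrist_force: [-0.1, -0.8, -3.2]
width: 0.434
time: 5.67
tool_pos: [0.3582, 0.3259, 0.147]
tcp_rot: [2.007, 0.401, -2.004]
wrist_force: [0.3, -0.1, -2.0]
width: 0.434
t 5.67 pos [358.2 325.9 147. ] yawY -67.44 tilt [0.0012 0.0009] F [ 0.27 -0.12 -2.02] w 0.434 q [ 0.69 -0.01  2.11 -0.    1.05  1.86]
dp cm [ 1.05 -0.22  0.26] dist 0.011
```

```bash
python3 -m creep '[{"grip":3,"dp":[0.3,0,0.1],"rotation":[0,0,0]},{"grip":3,"dp":[0.6,0,0.2],"rotation":[0,0,0]},{"grip":3,"dp":[0.8,0,0.2],"rotation":[0,0,0]},{"grip":3,"dp":[0.9,0,0.2],"rotation":[0,0,0]},{"grip":3,"dp":[0.9,0,0.2],"rotation":[0,0,0]}]'; python3 go.py .355 .327 .1365
```

```text
time: 6.08
tool_pos: [0.3556, 0.3247, 0.1372]
tcp_rot: [2.005, 0.4, -2.005]
wrist_force: [-0.5, -1.0, -2.6]
width: 0.438
t 6.08 pos [355.6 324.7 137.2] yawY -67.43 tilt [-0.0001 -0.0001] F [-0.48 -1.   -2.55] w 0.438 q [ 0.69 -0.01  2.12  0.    1.03  1.87]
dp cm [ 0.07 -0.24 -0.03] dist 0.003
```

```bash
for i in 1; do python3 -m creep '[{"grip":3,"dp":[0.2,-0.2,0],"rotation":[0,0,0]},{"grip":3,"dp":[0.3,-0.2,0],"rotation":[0,0,0]},{"grip":3,"dp":[0.3,-0.2,0],"rotation":[0,0,0]}]'; done; python3 go.py .355 .327 .1365
```

```text
time: 6.33
tool_pos: [0.3559, 0.3267, 0.1365]
tcp_rot: [2.006, 0.4, -2.003]
wrist_force: [-2.6, -5.4, 11.2]
width: 0.437
t 6.33 pos [355.9 326.7 136.5] yawY -67.41 tilt [ 0.0018 -0.0004] F [-2.57 -5.35 11.25] w 0.437 q [ 0.69 -0.    2.12 -0.    1.03  1.87]
dp cm [ 0.   -0.07  0.07] dist 0.001
```

```bash
python3 -m creep '[{"grip":3,"dp":[-0.15,0,0],"rotation":[0,0,0]},{"grip":5,"dp":[-0.15,0,0],"rotation":[0,0,0]},{"grip":8.5,"dp":[-0.15,0,0],"rotation":[0,0,0]},{"grip":8.5,"dp":[-0.15,0,0],"rotation":[0,0,0]},{"grip":8.5,"dp":[-0.15,0,0],"rotation":[0,0,0]}]'; python3 -m creep '[{"grip":8.5,"dp":[0,0,0],"rotation":[0,0,0]},{"grip":8.5,"dp":[-2,0,0],"rotation":[0,0,0]},{"grip":8.5,"dp":[-6,0,0],"rotation":[0,0,0]},{"grip":8.5,"dp":[-10,0,0],"rotation":[0,0,0]},{"grip":8.5,"dp":[-14,0,0],"rotation":[0,0,0]}]'
python3 - <<'E'
from h import *
for n in ("side","wrist","top"):
    p,d=bot.read_camera(n); cv2.imwrite(f"pics/{n}2.png",p[:,:,::-1]); np.save(f"pics/{n}2.npy",d)
E
python3 go.py .45 .0 .29
```

```text
time: 6.75
tool_pos: [0.355, 0.3266, 0.1356]
tcp_rot: [2.005, 0.4, -2.005]
wrist_force: [0.2, 0.0, -0.4]
width: 0.972
time: 7.17
tool_pos: [0.3544, 0.3261, 0.2766]
tcp_rot: [2.003, 0.399, -2.007]
wrist_force: [0.3, 1.1, 0.1]
width: 0.994
t 7.32 pos [357.1 328.4 280.6] yawY -67.44 tilt [0.0071 0.006 ] F [-0.59 -1.42 -0.15] w 0.995 q [ 0.69 -0.13  1.96  0.    1.3   1.87]
dp cm [-1.07 33.89  4.02] dist 0.341
```

View pics/side2.png

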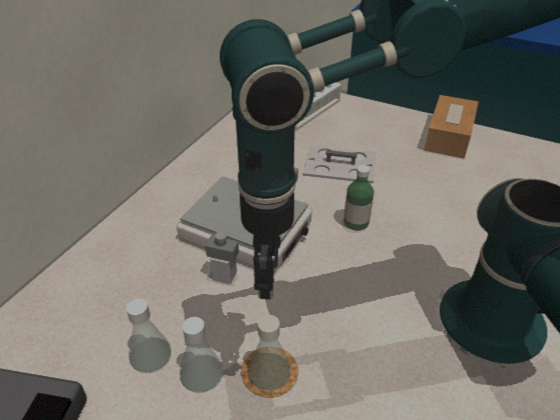

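View pics/wrist2.png

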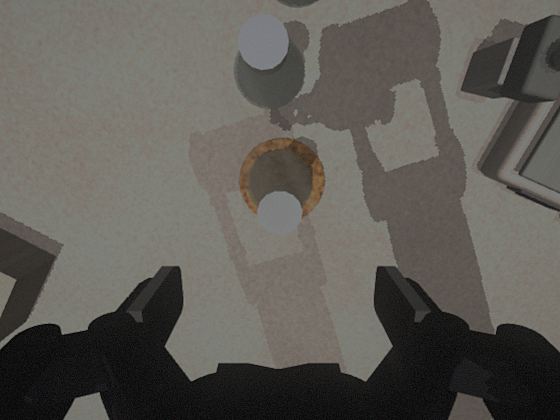

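Flask stands upright and centred on the cork (side view 269,355; wrist view stopper 280,212 in the ring). Next I go above the shaker to measure the pins.

```bash
python3 -m creep '[{"grip":8.5,"dp":[-1,2,-0.8],"rotation":[0.02,0,0]},{"grip":8.5,"dp":[-1.5,6,-2.4],"rotation":[0.04,0,0]},{"grip":8.5,"dp":[-2,9.5,-4],"rotation":[0.06,0,0]},{"grip":8.5,"dp":[-2,13,-5],"rotation":[0.08,0,0]},{"grip":8.5,"dp":[-2,16.8,-6],"rotation":[0.11,0,0]}]';python3 go.py .56 .0 .30 -73.7
```

```text
time: 7.73
tool_pos: [0.4752, 0.1933, 0.2945]
tcp_rot: [2.068, 0.295, -2.071]
wrist_force: [-0.9, 1.2, 0.4]
width: 0.995
t 7.73 pos [475.2 193.3 294.5] yawY -73.75 tilt [-0.0016 -0.0002] F [-0.87  1.19  0.39] w 0.995 q [ 0.34 -0.07  1.88  0.    1.34  1.62]
dp cm [-0.56 20.92 -2.73] dist 0.211
rot [-0.001   0.0016  0.0003]
```

```bash
python3 -m creep '[{"grip":8.5,"dp":[-0.5,4,-0.5],"rotation":[0,0,0]},{"grip":8.5,"dp":[-0.5,8,-1],"rotation":[0,0,0]},{"grip":8.5,"dp":[-0.5,12,-1.6],"rotation":[0,0,0]},{"grip":8.5,"dp":[-0.5,16,-2.1],"rotation":[0,0,0]},{"grip":8.5,"dp":[-0.5,19.5,-2.6],"rotation":[0,0,0]}]';python3 -m creep '[{"grip":8.5,"dp":[0,1.4,0],"rotation":[0,0,0]},{"grip":8.5,"dp":[0,1.4,0],"rotation":[0,0,0]},{"grip":8.5,"dp":[0,1.4,0],"rotation":[0,0,0]}]'
python3 - <<'E'
from h import *
import pickle
for i in range(2):
    c=bot.get_calibration("wrist"); p,d=bot.read_camera("wrist"); cv2.imwrite("pics/w3.png",p[:,:,::-1]); pickle.dump((c,d),open("pics/w3.pkl","wb"))
    print(c['tvec'],bot.read_state()['joint_vel'].round(3))
p,d=bot.read_camera("top"); cv2.imwrite("pics/top3.png",p[:,:,::-1])
cv2.imwrite("pics/top3z.png",cv2.resize(p[120:240,200:360,::-1],None,fx=5,fy=5,interpolation=cv2.INTER_CUBIC))
E
python3 go.py
```

```text
time: 8.15
tool_pos: [0.5542, 0.0121, 0.2987]
tcp_rot: [2.067, 0.295, -2.073]
wrist_force: [0.5, 0.6, -0.3]
width: 0.995
time: 8.4
tool_pos: [0.5576, 0.0009, 0.2991]
tcp_rot: [2.068, 0.295, -2.074]
wrist_force: [-0.4, 0.1, 0.6]
width: 0.998
[-0.15394221  0.46250824  0.58050458] [ 0.022 -0.013 -0.001 -0.002  0.002 -0.001]
[-0.15393509  0.46257962  0.5805738 ] [ 0.016 -0.01  -0.005 -0.004 -0.001 -0.002]
t 8.55 pos [557.6   2.5 300.2] yawY -73.65 tilt [-0.0012  0.0006] F [ 0.07 -0.4  -0.9 ] w 0.997 q [-0.04  0.01  1.79  0.    1.34  1.24]
```

View pics/w3.png

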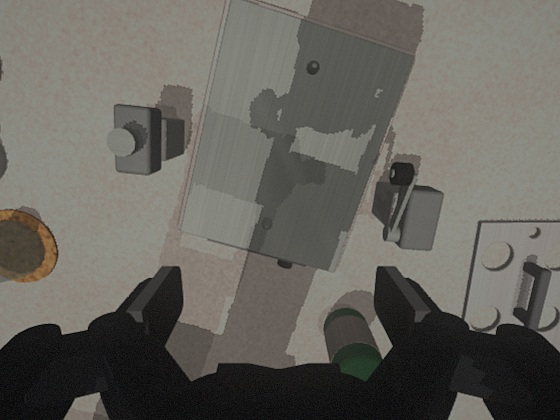

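View pics/top3z.png

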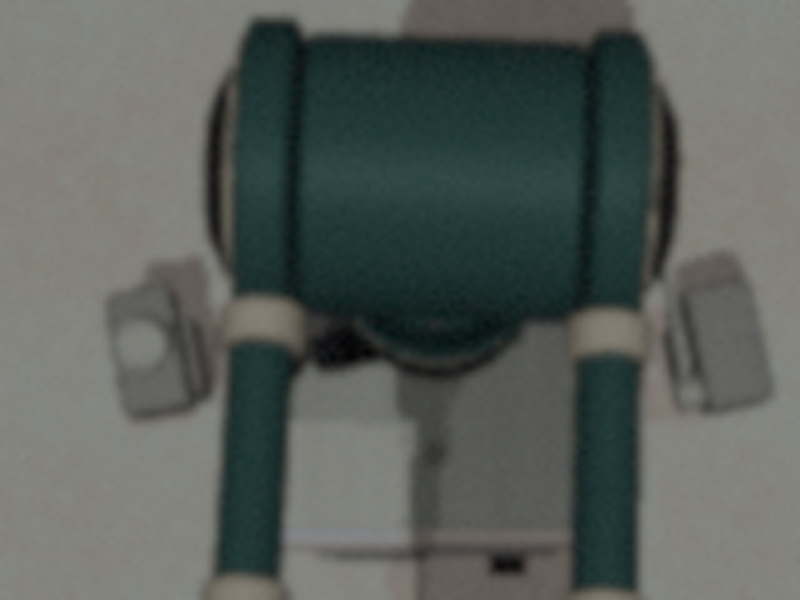

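Wrist view: pins at (313,67) and (267,223), roller at (400,173), plate handle at (535,295). Enlarging the pins and the roller.

Run:
```python
from h import *
im=cv2.imread("pics/w3.png"); im=cv2.convertScaleAbs(im,alpha=1.8)
a=[cv2.resize(im[v-20:v+20,u-20:u+20],(380,380),interpolation=cv2.INTER_CUBIC) for u,v in((313,67),(267,223))]
cv2.imwrite("pics/w3p.png",np.hstack(a))
a=cv2.resize(im[150:260,365:455],None,fx=5,fy=5,interpolation=cv2.INTER_CUBIC); cv2.imwrite("pics/w3r.png",a)
```

```text
(no output)
```

View pics/w3p.png

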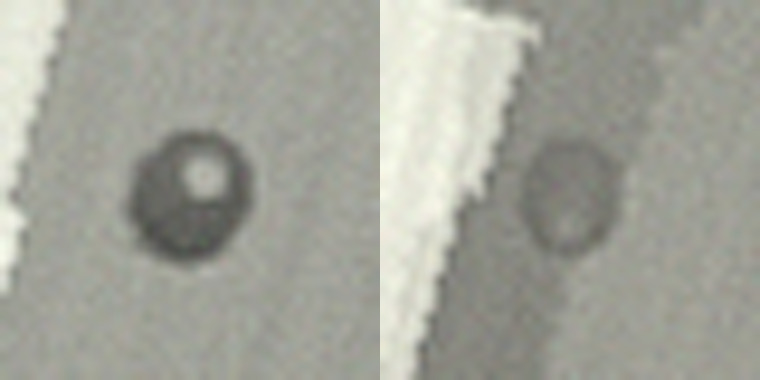

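View pics/w3r.png

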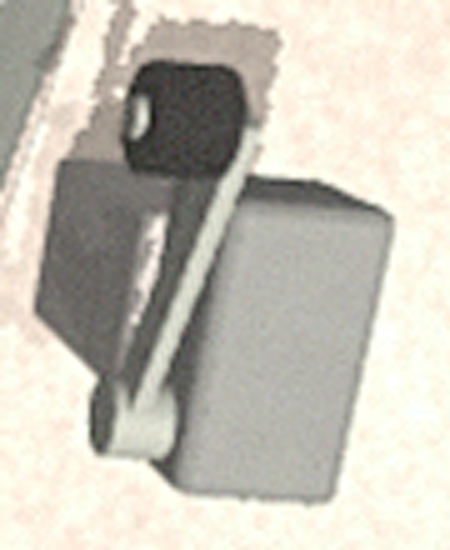

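```bash
python3 - <<'E'
from h import *
import pickle
c,d=pickle.load(open("pics/w3.pkl","rb")); w=cloud(c,d)
p=cast(c,[(314.2,65.3),(266.6,225.9)],.088); print("pins",p,np.linalg.norm(p[0]-p[1]),p.mean(0),np.degrees(np.arctan2(*(p[0]-p[1])[1::-1])))
print(proj(c,[[p[1][0],p[1][1],.07],[p[0][0],p[0][1],.07]]))
Rm=R.from_rotvec(c['rvec']).as_matrix(); print("cam",-Rm.T@c['tvec'])
# deck plane height/bench check
print("deck z",np.nanmedian(w[130:150,280:300,2]),"bench",np.nanmedian(w[20:60,60:120,2]),"box",np.nanmedian(w[200:235,410:430,2]))
# roller
q=w[158:190,385:420]; m=(q[:,:,2]>.112); Q=q[m]; print("roller",len(Q),Q.mean(0),np.percentile(Q[:,2],[50,95]),cv2.minAreaRect(np.float32(Q[:,:2]*1000)))
top=Q[Q[:,2]>np.percentile(Q[:,2],70)]; print(top.mean(0))
q=w[185:255,395:450]; m=(q[:,:,2]>.098)&(q[:,:,2]<.11); print("box",cv2.minAreaRect(np.float32(q[m][:,:2]*1000)))
# handle of plate
q=w[255:340,480:560]; m=(q[:,:,2]>.03)&(q[:,:,2]<.05); Q=q[m]; print("handle",len(Q),Q.mean(0),cv2.minAreaRect(np.float32(Q[:,:2]*1000)),np.median(Q[:,2]))
# shaker deck edges: points z~.07
m=(abs(w[:,:,2]-.07)<.004)&(abs(w[:,:,1])<.13); m=cv2.morphologyEx(m.astype(np.uint8),cv2.MORPH_OPEN,np.ones((7,7))).astype(bool);Q=w[m]; print("deck",cv2.minAreaRect(np.float32(Q[:,:2]*1000)))
E
python3 go.py .495 -.377 .25 -73.7
```

```text
pins [[0.68179034 0.00188483 0.088     ]
 [0.51263033 0.00191802 0.088     ]] 0.1691600148633698 [0.59721034 0.00190143 0.088     ] -0.011243694793506447
[[267.14388343 220.94849911]
 [312.32716061  68.07386942]]
cam [0.62529903 0.02120317 0.42812779]
deck z 0.07031782670877325 bench 8.701431973257755e-05 box 0.10425070740726644
roller 593 [ 0.6089981  -0.10492496  0.12534476] [0.12640318 0.13025387] ((607.628662109375, -107.35087585449219), (25.870031356811523, 24.2818546295166), 7.711912631988525)
[ 0.60926846 -0.10511089  0.12964527]
box ((568.957763671875, -146.06326293945312), (70.61325073242188, 45.860679626464844), 13.663809776306152)
handle 952 [ 0.49996998 -0.37640898  0.04036924] ((498.436279296875, -379.61358642578125), (88.79285430908203, 15.731571197509766), 16.486112594604492) 0.04187183027094106
deck ((596.6177978515625, 1.4854583740234375), (190.55589294433594, 250.32449340820312), 89.9902114868164)
t 8.55 pos [557.6   2.5 300.2] yawY -73.65 tilt [-0.0012  0.0006] F [ 0.07 -0.4  -0.9 ] w 0.997 q [-0.04  0.01  1.79  0.    1.34  1.24]
dp cm [ 5.   34.66 16.69] dist 0.388
rot [0.0008 0.001  0.0009]
```

```bash
python3 -m creep '[{"grip":8.5,"dp":[0,4,1.9],"rotation":[0,0,0]},{"grip":8.5,"dp":[0,8,3.8],"rotation":[0,0,0]},{"grip":8.5,"dp":[0,11.5,5.7],"rotation":[0,0,0]},{"grip":8.5,"dp":[0,15,7.5],"rotation":[0,0,0]},{"grip":6,"dp":[0,18,9.5],"rotation":[0,0,0]}]'
python3 -m creep '[{"grip":6,"dp":[1,3.5,2],"rotation":[0,0,0]},{"grip":6,"dp":[2,7,4],"rotation":[0,0,0]},{"grip":6,"dp":[3,10.5,6],"rotation":[0,0,0]},{"grip":6,"dp":[4,14,8],"rotation":[0,0,0]},{"grip":6,"dp":[5,17.3,9.6],"rotation":[0,0,0]}]'
python3 -m creep '[{"grip":6,"dp":[0,0,0],"rotation":[0,0,0]},{"grip":6,"dp":[0,0,0],"rotation":[0,0,0]},{"grip":6,"dp":[0,0,0],"rotation":[0,0,0]}]'
python3 - <<'E'
from h import *
import pickle
c=bot.get_calibration("wrist"); p,d=bot.read_camera("wrist"); cv2.imwrite("pics/w4.png",p[:,:,::-1]); pickle.dump((c,d),open("pics/w4.pkl","wb"))
E
python3 go.py .498 -.378 .031 -73.7
```

```text
time: 8.97
tool_pos: [0.5174, -0.1986, 0.301]
tcp_rot: [2.068, 0.298, -2.067]
wrist_force: [0.2, -0.5, 0.2]
width: 0.879
time: 9.38
tool_pos: [0.4736, -0.3916, 0.2507]
tcp_rot: [2.068, 0.297, -2.068]
wrist_force: [0.4, -0.1, 0.3]
width: 0.706
time: 9.63
tool_pos: [0.4744, -0.3899, 0.2507]
tcp_rot: [2.069, 0.298, -2.069]
wrist_force: [0.3, 0.6, 0.2]
width: 0.702
t 9.68 pos [ 474.7 -389.6  251.2] yawY -73.64 tilt [0.0005 0.0004] F [-0.44 -0.32  0.63] w 0.705 q [-0.73  0.15  1.73  0.    1.26  0.56]
dp cm [22.02 -0.45 -2.55] dist 0.222
rot [ 0.0011 -0.0006  0.0003]
```

View pics/w4.png

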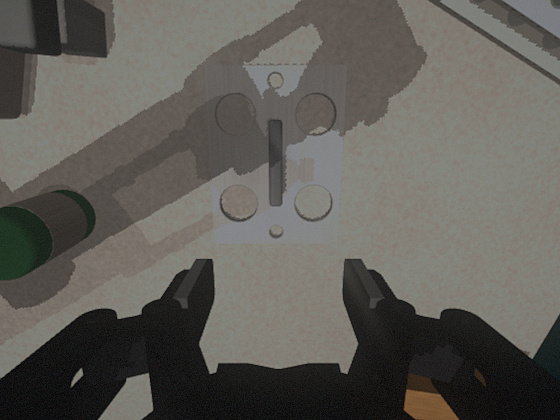

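Plate holes at (276,80) and (276,231), handle at (275.5,163), aligned with the jaws.

Run:
```python
from h import *
import pickle
c,d=pickle.load(open("pics/w4.pkl","rb")); w=cloud(c,d)
p=cast(c,[(276,80),(276,231)],.006); print(p,np.linalg.norm(p[0]-p[1]),p.mean(0),np.degrees(np.arctan2(*(p[0]-p[1])[1::-1])))
m=(w[:,:,2]>.03)&(w[:,:,2]<.05); m[:, :255]=0;m[:,300:]=0;m[:105]=0;m[220:]=0; Q=w[m]; print("handle",len(Q),Q.mean(0),cv2.minAreaRect(np.float32(Q[:,:2]*1000)))
f=cast(c,[(236,114),(315.5,114),(239,202.5),(313,202.5)],.006); print(f.mean(0))
m=(abs(w[:,:,2]-.008)<.0025).astype(np.uint8); m[:,:190]=0;m[:,360:]=0;m[:45]=0;m[255:]=0; m=cv2.morphologyEx(m,cv2.MORPH_OPEN,np.ones((5,5)));Q=w[m>0]; print("plate",cv2.minAreaRect(np.float32(Q[:,:2]*1000)))
```

```text
[[ 0.5796909  -0.35682693  0.006     ]
 [ 0.41608906 -0.40435471  0.006     ]] 0.17036563953646303 [ 0.49788998 -0.38059082  0.006     ] 16.199049013721577
handle 1184 [ 0.49945507 -0.37993047  0.04188559] ((497.43463134765625, -380.26336669921875), (89.17215728759766, 13.829071998596191), 16.488664627075195)
[ 0.49828024 -0.3803335   0.006     ]
plate ((497.4740905761719, -380.41888427734375), (200.7449188232422, 150.25497436523438), 16.482574462890625)
```

```bash
python3 go.py .4977 -.3804 .031 -73.6; python3 -m creep '[{"grip":6,"dp":[4,-0.2,-1.2],"rotation":[0,0,0]},{"grip":6,"dp":[8,-0.2,-2.4],"rotation":[0,0,0]},{"grip":6,"dp":[12,-0.2,-2.4],"rotation":[0,0,0]},{"grip":6,"dp":[15,-0.2,-2.4],"rotation":[0,0,0]},{"grip":6,"dp":[17,-0.2,-2.4],"rotation":[0,0,0]}]';python3 -m creep '[{"grip":6,"dp":[0,0,0],"rotation":[0,0,0]},{"grip":6,"dp":[0,0,0],"rotation":[0,0,0]}]'; python3 go.py .4977 -.3804 .031 -73.6
```

```text
t 9.68 pos [ 474.7 -389.6  251.2] yawY -73.64 tilt [0.0005 0.0004] F [-0.44 -0.32  0.63] w 0.705 q [-0.73  0.15  1.73  0.    1.26  0.56]
dp cm [22.02 -0.23 -2.45] dist 0.222
rot [-0.0006 -0.0006  0.0003]
time: 10.1
tool_pos: [0.4958, -0.3787, 0.0775]
tcp_rot: [2.066, 0.303, -2.072]
wrist_force: [0.2, -0.0, 0.3]
width: 0.703
time: 10.27
tool_pos: [0.4965, -0.3804, 0.0803]
tcp_rot: [2.067, 0.3, -2.07]
wrist_force: [0.2, 0.0, 0.9]
width: 0.701
t 10.27 pos [ 496.5 -380.4   80.3] yawY -73.6 tilt [-0.0016  0.0016] F [0.17 0.01 0.88] w 0.701 q [-0.69  0.32  1.86  0.    0.97  0.59]
dp cm [ 4.93  0.04 -0.12] dist 0.049
rot [-0.0001  0.0011  0.002 ]
```

```bash
python3 -m creep '[{"grip":6,"dp":[2,0,-0.1],"rotation":[0,0,0]},{"grip":6,"dp":[3.5,0,-0.1],"rotation":[0,0,0]},{"grip":6,"dp":[4.6,0,-0.1],"rotation":[0,0,0]},{"grip":6,"dp":[4.9,0,-0.1],"rotation":[0,0,0]},{"grip":6,"dp":[4.9,0,-0.1],"rotation":[0,0,0]}]'; python3 go.py .4977 -.3804 .031 -73.6
python3 - <<'E'
from h import *
p,d=bot.read_camera("wrist"); cv2.imwrite("pics/w5.png",p[:,:,::-1])
E
```

```text
time: 10.68
tool_pos: [0.4978, -0.3822, 0.0326]
tcp_rot: [2.069, 0.296, -2.068]
wrist_force: [-0.9, 0.1, 0.3]
width: 0.7
t 10.68 pos [ 497.8 -382.2   32.6] yawY -73.71 tilt [ 0.0006 -0.0004] F [-0.89  0.1   0.33] w 0.7 q [-0.69  0.38  1.88  0.    0.88  0.59]
dp cm [ 0.16 -0.18 -0.04] dist 0.002
rot [-0.0019 -0.0004 -0.0006]
```

View pics/w5.png

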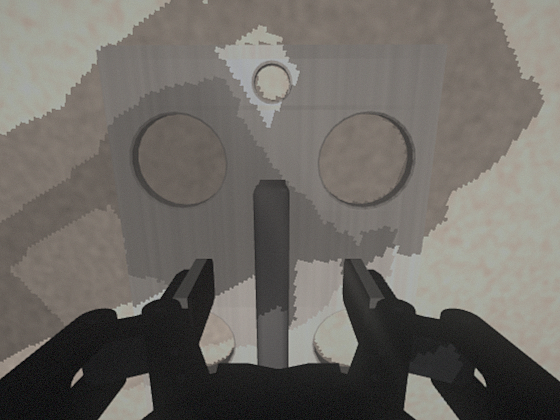

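Handle bar (272,270) lies between the open jaws, so I close on it firmly.

```bash
python3 -m creep '[{"grip":0.5,"dp":[0,-0.1,0],"rotation":[0,0,0]},{"grip":0.5,"dp":[0,-0.1,0],"rotation":[0,0,0]},{"grip":0.5,"dp":[0,-0.1,0],"rotation":[0,0,0]},{"grip":0.5,"dp":[0,-0.1,0],"rotation":[0,0,0]},{"grip":0.5,"dp":[0,-0.1,0],"rotation":[0,0,0]}]' 70; python3 -m creep '[{"grip":0.5,"dp":[0,0,0],"rotation":[0,0,0]},{"grip":0.5,"dp":[0,0,0],"rotation":[0,0,0]},{"grip":0.5,"dp":[0,0,0],"rotation":[0,0,0]},{"grip":0.5,"dp":[0,0,0],"rotation":[0,0,0]}]';  python3 go.py .4977 -.3804 .181 -73.6
```

```text
time: 11.15
tool_pos: [0.4974, -0.3817, 0.0328]
tcp_rot: [2.07, 0.295, -2.068]
wrist_force: [-0.8, 0.5, 4.6]
width: 0.148
time: 11.48
tool_pos: [0.4974, -0.3817, 0.0327]
tcp_rot: [2.07, 0.295, -2.068]
wrist_force: [-1.3, 1.4, 5.6]
width: 0.146
t 11.48 pos [ 497.4 -381.7   32.7] yawY -73.75 tilt [ 0.0009 -0.0005] F [-1.33  1.39  5.62] w 0.146 q [-0.69  0.38  1.88  0.    0.88  0.59]
dp cm [-14.83  -0.11  -0.07] dist 0.148
rot [-0.0026 -0.0007 -0.0008]
```

```bash
python3 -m creep '[{"grip":0.5,"dp":[-1.5,0,0],"rotation":[0,0,0]},{"grip":0.5,"dp":[-4,0,0],"rotation":[0,0,0]},{"grip":0.5,"dp":[-7,0,0],"rotation":[0,0,0]},{"grip":0.5,"dp":[-10,0,0],"rotation":[0,0,0]},{"grip":0.5,"dp":[-13,0,0],"rotation":[0,0,0]}]'; python3 -m creep '[{"grip":0.5,"dp":[-2,0,0],"rotation":[0.05,0,0]},{"grip":0.5,"dp":[-4,0,0],"rotation":[0.12,0,0]},{"grip":0.5,"dp":[-5,0,0],"rotation":[0.2,0,0]},{"grip":0.5,"dp":[-5,0,0],"rotation":[0.26,0,0]},{"grip":0.5,"dp":[-5,0,0],"rotation":[0.284,0,0]}]';  python3 go.py .5972 .0017 .21 -90
python3 - <<'E'
from h import *
p,d=bot.read_camera("side"); cv2.imwrite("pics/s6.png",p[:,:,::-1])
E
```

```text
time: 11.9
tool_pos: [0.4959, -0.3806, 0.1612]
tcp_rot: [2.068, 0.298, -2.073]
wrist_force: [0.4, -1.0, -3.8]
width: 0.147
time: 12.32
tool_pos: [0.4969, -0.3814, 0.2118]
tcp_rot: [-2.221, 0.003, 2.22]
wrist_force: [-0.0, 0.2, -3.5]
width: 0.144
t 12.32 pos [ 496.9 -381.4  211.8] yawY -90.15 tilt [ 0.0002 -0.0003] F [-0.03  0.17 -3.46] w 0.144 q [-0.69  0.2   1.75 -0.    1.2   0.88]
dp cm [  0.18 -38.34  -9.93] dist 0.396
rot [-0.0026 -0.0002 -0.0003]
```

View pics/s6.png

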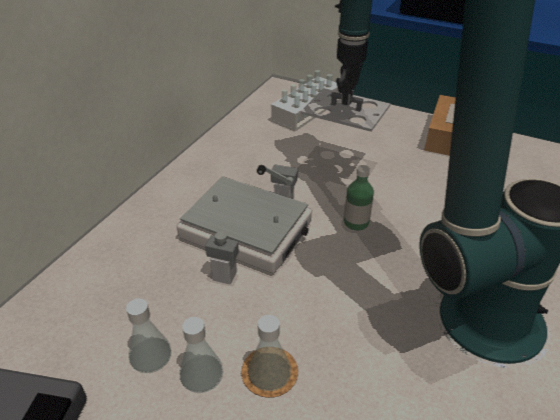

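Plate is held level at (350,105), flask on the mat at (269,350). Moving over the deck.

```bash
python3 -m creep '[{"grip":0.5,"dp":[0,-1.5,-0.4],"rotation":[0,0,0]},{"grip":0.5,"dp":[0,-4.5,-1.2],"rotation":[0,0,0]},{"grip":0.5,"dp":[0,-8,-2.1],"rotation":[0,0,0]},{"grip":0.5,"dp":[0,-11.5,-3],"rotation":[0,0,0]},{"grip":0.5,"dp":[0,-15,-3.9],"rotation":[0,0,0]}]'; python3 -m creep '[{"grip":0.5,"dp":[0,-3.5,-0.9],"rotation":[0,0,0]},{"grip":0.5,"dp":[0,-7,-1.8],"rotation":[0,0,0]},{"grip":0.5,"dp":[0,-10.5,-2.7],"rotation":[0,0,0]},{"grip":0.5,"dp":[0,-14,-3.6],"rotation":[0,0,0]},{"grip":0.5,"dp":[0,-17,-4.4],"rotation":[0,0,0]}]';  python3 go.py .5972 .0017 .21 -90
```

```text
time: 12.78
tool_pos: [0.5352, -0.229, 0.21]
tcp_rot: [-2.218, -0.002, 2.224]
wrist_force: [0.0, 0.1, -3.5]
width: 0.147
time: 13.2
tool_pos: [0.5791, -0.0581, 0.2102]
tcp_rot: [2.218, 0.004, -2.224]
wrist_force: [0.9, -0.4, -4.2]
width: 0.148
t 13.2 pos [579.1 -58.1 210.2] yawY -89.89 tilt [-0.0027  0.0013] F [ 0.89 -0.38 -4.16] w 0.148 q [-0.14  0.12  1.84  0.    1.18  1.43]
dp cm [ 0.02 -5.98 -1.82] dist 0.063
rot [0.002  0.0027 0.0013]
```

```bash
python3 -m creep '[{"grip":0.5,"dp":[0,-3,-0.9],"rotation":[0,0,0]},{"grip":0.5,"dp":[1,-5.2,-1.6],"rotation":[0,0,0]},{"grip":0.5,"dp":[2.5,-6,-1.8],"rotation":[0,0,0]},{"grip":0.5,"dp":[3.5,-6,-1.8],"rotation":[0,0,0]},{"grip":0.5,"dp":[4,-6,-1.8],"rotation":[0,0,0]}]'; python3 -m creep '[{"grip":0.5,"dp":[0,0,0],"rotation":[0,0,0]},{"grip":0.5,"dp":[0,0,0],"rotation":[0,0,0]}]';python3 go.py .5965 .0015 .17 -90;  python3 - <<'E'
from h import *
import pickle
c=bot.get_calibration("wrist"); p,d=bot.read_camera("wrist"); cv2.imwrite("pics/w7.png",p[:,:,::-1]); pickle.dump((c,d),open("pics/w7.pkl","wb"))
E
```

```text
time: 13.62
tool_pos: [0.5957, -0.0005, 0.1684]
tcp_rot: [2.214, 0.003, -2.227]
wrist_force: [-0.8, -0.4, -3.8]
width: 0.148
time: 13.78
tool_pos: [0.5972, -0.0022, 0.1709]
tcp_rot: [-2.219, 0.001, 2.223]
wrist_force: [0.2, 0.3, -2.9]
width: 0.148
t 13.78 pos [597.2  -2.2 170.9] yawY -90.05 tilt [-0.002  -0.0002] F [ 0.15  0.25 -2.94] w 0.148 q [-0.05  0.18  1.85 -0.    1.12  1.53]
dp cm [ 0.09 -0.37  0.07] dist 0.004
rot [-0.0008  0.002  -0.0002]
```

View pics/w7.png

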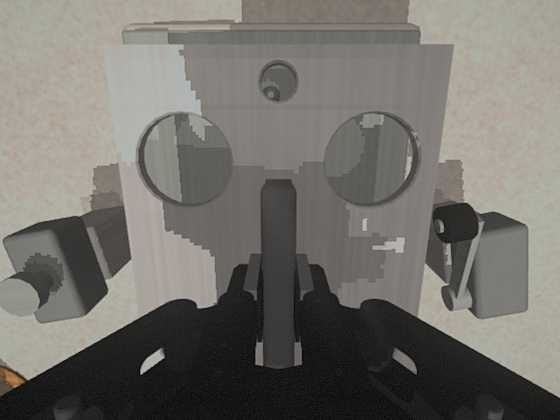

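The +x pin shows through the plate's hole at about (270,91), with the hole at (278,81). Zooming in to get the offset.

Run:
```python
from h import *
im=cv2.imread("pics/w7.png"); im=cv2.convertScaleAbs(im,alpha=1.8)
cv2.imwrite("pics/w7z.png",cv2.resize(im[55:110,250:305],(550,550),interpolation=cv2.INTER_CUBIC))
```

```text
(no output)
```

View pics/w7z.png

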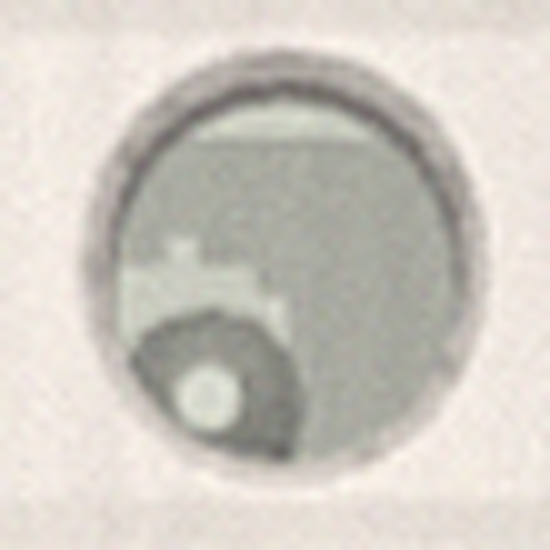

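```bash
python3 - <<'E'
from h import *
import pickle
c,d=pickle.load(open("pics/w7.pkl","rb")); w=cloud(c,d)
zt=np.nanmedian(w[60:100,200:245,2]); print("plate top z",zt, np.nanmedian(w[60:75,120:180,2]),np.nanmedian(w[60:75,380:440,2]),np.nanmedian(w[240:260,140:180,2]))
h=cast(c,(278.2,81.5),zt)[0]; p=cast(c,(270.3,93.9),.088)[0]; print("hole",h,"pin",p,"move",p-h)
f=cast(c,[(186,158),(371,158)],zt); print("plate yaw",f, np.degrees(np.arctan2(*(f[0]-f[1])[::1][:2])))
e=w[:,:,:]; m=(abs(w[:,:,2]-zt)<.003).astype(np.uint8); m[:45]=m[:45]; m=cv2.morphologyEx(m,cv2.MORPH_OPEN,np.ones((5,5)))
cs,_=cv2.findContours(m,cv2.RETR_EXTERNAL,cv2.CHAIN_APPROX_NONE); print([ (cv2.contourArea(k)) for k in cs if cv2.contourArea(k)>500])
# front edge fit
pts=[]
for u in range(120,440,4):
    vs=np.where(m[:,u])[0]
    if len(vs): pts.append(w[vs[0],u,:2])
pts=np.array(pts); print(np.polyfit(pts[:,1],pts[:,0],1), "yaw deg", -np.degrees(np.arctan(np.polyfit(pts[:,1],pts[:,0],1)[0])),pts[:,0].mean(),pts[:,1].mean())
E
python3 go.py
```

```text
plate top z 0.14612758546570942 0.1461170023670495 0.14618815207907818 0.14642695110028128
hole [ 0.68329986 -0.00256164  0.14612759] pin [0.682136   0.00217921 0.088     ] move [-0.00116385  0.00474085 -0.05812759]
plate yaw [[ 0.65003511  0.04054183  0.14612759]
 [ 0.64992821 -0.04590741  0.14612759]] 0.0708523340297381
[74324.5]
[5.80938933e-04 6.97785986e-01] yaw deg -0.03328534524626859 0.6977845331275836 -0.002500348988953953
t 13.83 pos [597.9  -2.4 171.8] yawY -90.07 tilt [-0.0002 -0.0002] F [ 0.89 -0.23 -2.93] w 0.147 q [-0.05  0.18  1.85 -0.    1.12  1.53]
```

```bash
python3 -m creep '[{"grip":0.5,"dp":[0.5,-0.47,0.12],"rotation":[0,0,0]},{"grip":0.5,"dp":[2,-0.47,0.12],"rotation":[0,0,0]},{"grip":0.5,"dp":[3.3,-0.47,0.12],"rotation":[0,0,0]},{"grip":0.5,"dp":[4.1,-0.47,0.12],"rotation":[0,0,0]},{"grip":0.5,"dp":[4.1,-0.47,0.12],"rotation":[0,0,0]}]'; python3 -m creep '[{"grip":0.5,"dp":[0,0,0],"rotation":[0,0,0]},{"grip":0.5,"dp":[0,0,0],"rotation":[0,0,0]},{"grip":0.5,"dp":[0,0,0],"rotation":[0,0,0]}]';python3 go.py .5965 .0015 .103 -90;  python3 - <<'E'
from h import *
import pickle
c=bot.get_calibration("wrist"); p,d=bot.read_camera("wrist"); cv2.imwrite("pics/w8.png",p[:,:,::-1]); pickle.dump((c,d),open("pics/w8.pkl","wb"))
im=cv2.convertScaleAbs(p[:,:,::-1],alpha=1.8)
cv2.imwrite("pics/w8z.png",cv2.resize(im[55:110,250:305],(550,550),interpolation=cv2.INTER_CUBIC))
E
```

```text
time: 14.25
tool_pos: [0.5948, 0.0031, 0.128]
tcp_rot: [-2.216, 0.001, 2.226]
wrist_force: [0.1, 0.4, -3.1]
width: 0.144
time: 14.5
tool_pos: [0.5976, 0.0032, 0.1317]
tcp_rot: [-2.223, 0.0, 2.22]
wrist_force: [0.5, 0.5, -3.4]
width: 0.151
t 14.5 pos [597.6   3.2 131.7] yawY -90.02 tilt [ 0.0016 -0.0001] F [ 0.46  0.52 -3.37] w 0.151 q [-0.04  0.21  1.89 -0.    1.04  1.53]
dp cm [2.87 0.17 0.12] dist 0.029
rot [-0.0003 -0.0016 -0.0001]
```

View pics/w8z.png

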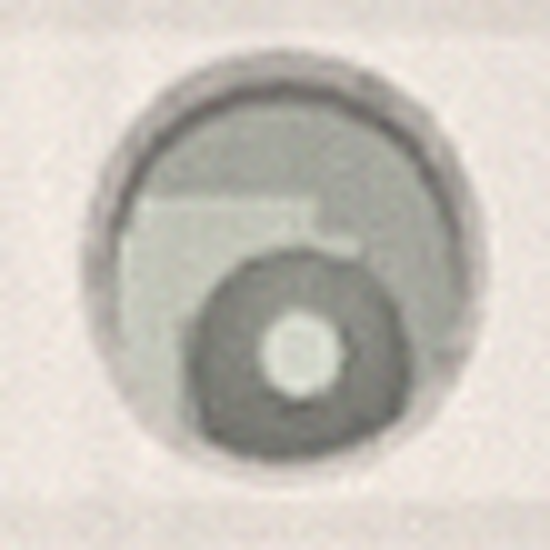

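```bash
python3 - <<'E'
from h import *
import pickle
c,d=pickle.load(open("pics/w8.pkl","rb")); w=cloud(c,d)
zt=np.nanmedian(w[60:100,200:245,2]); print(zt)
h=cast(c,(278.2,81.5),zt)[0]; p=cast(c,(279.75,89.85),.088)[0]; print("hole",h,"pin",p,"move",p-h)
E
python3 go.py
```

```text
0.10721544281022964
hole [0.68378905 0.00295238 0.10721544] pin [0.68193801 0.00215693 0.088     ] move [-0.00185104 -0.00079544 -0.01921544]
t 14.55 pos [597.6   3.3 131.7] yawY -90.01 tilt [ 0.0017 -0.0001] F [-0.38 -1.07 -4.54] w 0.149 q [-0.04  0.21  1.89  0.    1.04  1.53]
```

```bash
python3 -m creep '[{"grip":0.5,"dp":[0.2,0.08,0.15],"rotation":[0,0,0]},{"grip":0.5,"dp":[0.7,0.08,0.15],"rotation":[0,0,0]},{"grip":0.5,"dp":[1.2,0.08,0.15],"rotation":[0,0,0]},{"grip":0.5,"dp":[1.6,0.08,0.15],"rotation":[0,0,0]},{"grip":0.5,"dp":[1.8,0.08,0.15],"rotation":[0,0,0]}]'; python3 -m creep '[{"grip":0.5,"dp":[0,0,0],"rotation":[0,0,0]},{"grip":0.5,"dp":[0,0,0],"rotation":[0,0,0]}]';python3 go.py .5962 .0025 .103 -90;  python3 - <<'E'
from h import *
import pickle
c=bot.get_calibration("wrist"); p,d=bot.read_camera("wrist"); cv2.imwrite("pics/w9.png",p[:,:,::-1]); pickle.dump((c,d),open("pics/w9.pkl","wb"))
im=cv2.convertScaleAbs(p[:,:,::-1],alpha=1.8)
cv2.imwrite("pics/w9z.png",cv2.resize(im[55:110,250:305],(550,550),interpolation=cv2.INTER_CUBIC))
w=cloud(c,d); print(np.nanmedian(w[60:100,200:245,2]))
E
```

```text
time: 14.97
tool_pos: [0.5946, 0.0026, 0.1115]
tcp_rot: [-2.219, 0.0, 2.223]
wrist_force: [-0.1, -0.1, -3.9]
width: 0.144
time: 15.13
tool_pos: [0.5951, 0.0025, 0.1123]
tcp_rot: [-2.22, 0.0, 2.222]
wrist_force: [0.2, -0.0, -3.1]
width: 0.143
t 15.13 pos [595.1   2.5 112.3] yawY -90.01 tilt [-0.0008  0.    ] F [ 0.23 -0.03 -3.07] w 0.143 q [-0.04  0.23  1.9   0.    1.01  1.53]
dp cm [ 0.93  0.   -0.11] dist 0.009
rot [-0.0002  0.0008  0.    ]
0.08766996598925535
```

View pics/w9z.png

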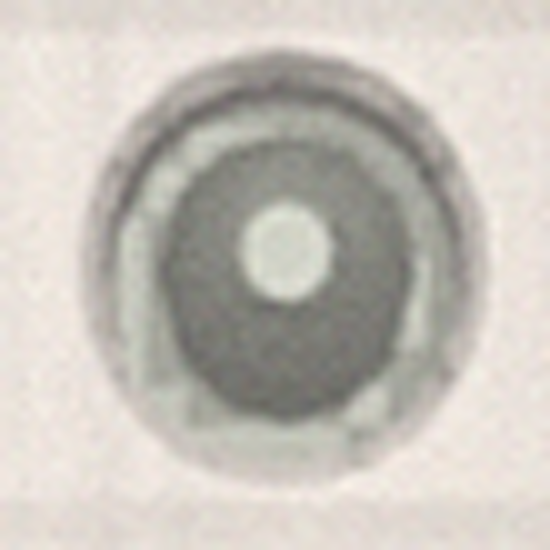

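```bash
python3 -m creep '[{"grip":0.5,"dp":[0.2,0,-0.1],"rotation":[0,0,0]},{"grip":0.5,"dp":[0.4,0,-0.1],"rotation":[0,0,0]},{"grip":0.5,"dp":[0.6,0,-0.1],"rotation":[0,0,0]},{"grip":0.5,"dp":[0.75,0,-0.1],"rotation":[0,0,0]},{"grip":0.5,"dp":[0.85,0,-0.1],"rotation":[0,0,0]}]'; python3 -m creep '[{"grip":0.5,"dp":[0.05,0,0],"rotation":[0,0,0]},{"grip":0.5,"dp":[0.05,0,0],"rotation":[0,0,0]}]';python3 go.py .5962 .0025 .103 -90;  python3 - <<'E'
from h import *
import pickle
c=bot.get_calibration("wrist"); p,d=bot.read_camera("wrist"); cv2.imwrite("pics/w10.png",p[:,:,::-1]); pickle.dump((c,d),open("pics/w10.pkl","wb"))
w=cloud(c,d); print(np.nanmedian(w[60:100,200:245,2]))
E
python3 go.py
```

```text
time: 15.6
tool_pos: [0.5962, 0.0025, 0.1039]
tcp_rot: [-2.221, 0.0, 2.222]
wrist_force: [-0.8, 0.2, -3.2]
width: 0.151
time: 15.77
tool_pos: [0.5962, 0.0025, 0.1036]
tcp_rot: [-2.221, 0.0, 2.222]
wrist_force: [-0.2, -0.5, -3.9]
width: 0.146
t 15.77 pos [596.2   2.5 103.6] yawY -90.01 tilt [-0.0004  0.    ] F [-0.24 -0.52 -3.88] w 0.146 q [-0.04  0.24  1.91  0.    0.99  1.53]
dp cm [0.06 0.   0.  ] dist 0.001
rot [-0.0002  0.0004  0.    ]
0.0789162930404348
t 15.82 pos [596.3   2.5 103.7] yawY -90.01 tilt [-0.0002  0.    ] F [-0.17 -0.15 -3.24] w 0.146 q [-0.04  0.24  1.91 -0.    0.99  1.53]
```

Over both pins with no resistance, about 1 mm left. Setting it down and releasing.

```bash
python3 -m creep '[{"grip":0.5,"dp":[0.05,0,0],"rotation":[0,0,0]},{"grip":0.5,"dp":[0.1,0,0],"rotation":[0,0,0]},{"grip":0.5,"dp":[0.1,0,0],"rotation":[0,0,0]}]'; python3 go.py;  python3 -m creep '[{"grip":2,"dp":[0,0,0],"rotation":[0,0,0]},{"grip":4,"dp":[0,0,0],"rotation":[0,0,0]},{"grip":6,"dp":[0,0,0],"rotation":[0,0,0]},{"grip":6,"dp":[0,0,0],"rotation":[0,0,0]},{"grip":6,"dp":[0,0,0],"rotation":[0,0,0]}]'; python3 -m creep '[{"grip":6,"dp":[-1,0,0],"rotation":[0,0,0]},{"grip":6,"dp":[-4,0,0],"rotation":[0,0,0]},{"grip":6,"dp":[-8,0,0],"rotation":[0,0,0]},{"grip":6,"dp":[-12,0,0],"rotation":[0,0,0]},{"grip":6,"dp":[-15,0,0],"rotation":[0,0,0]}]'
python3 - <<'E'
from h import *
import pickle
c=bot.get_calibration("wrist"); p,d=bot.read_camera("wrist"); cv2.imwrite("pics/w11.png",p[:,:,::-1]); pickle.dump((c,d),open("pics/w11.pkl","wb"))
p,d=bot.read_camera("side"); cv2.imwrite("pics/s11.png",p[:,:,::-1]);
E
python3 go.py
```

```text
time: 16.07
tool_pos: [0.5964, 0.0025, 0.1028]
tcp_rot: [-2.221, 0.0, 2.221]
wrist_force: [0.2, 0.1, -3.8]
width: 0.15
t 16.07 pos [596.4   2.5 102.8] yawY -90.01 tilt [ 0.0001 -0.    ] F [ 0.18  0.14 -3.79] w 0.15 q [-0.04  0.24  1.91 -0.    0.99  1.53]
time: 16.48
tool_pos: [0.5968, 0.0025, 0.1033]
tcp_rot: [-2.222, 0.0, 2.22]
wrist_force: [0.0, 0.1, -0.1]
width: 0.704
time: 16.9
tool_pos: [0.5973, 0.0025, 0.2573]
tcp_rot: [-2.226, 0.0, 2.217]
wrist_force: [1.0, 0.0, 1.4]
width: 0.704
t 17.0 pos [600.6   2.4 261.9] yawY -90.01 tilt [ 0.0144 -0.0005] F [ 0.27 -1.    0.52] w 0.7 q [-0.04  0.11  1.76  0.    1.26  1.53]
```

View pics/w11.png

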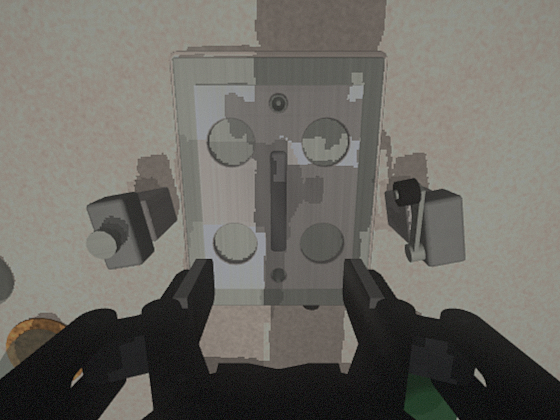

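View pics/s11.png

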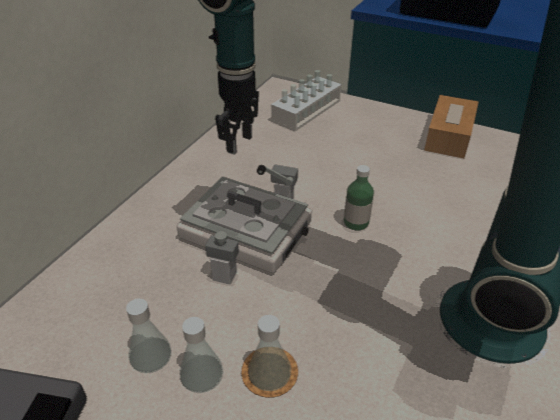

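The plate lies over both pins, at (278,102) and (278,275) in the wrist view. Next I check its height and flatness and take the roller position from the same picture.

Run:
```python
from h import *
import pickle
c,d=pickle.load(open("pics/w11.pkl","rb")); w=cloud(c,d)
for n,(a,b,e,f) in dict(tl=(90,110,200,240),tr=(95,115,310,345),mid=(170,220,200,250),mr=(170,220,305,355),bl=(270,290,210,240),br=(270,290,310,340),deckL=(100,250,177,190),deckT=(66,80,200,350)).items(): print(n,round(np.nanmedian(w[a:b,e:f,2])*1000,2))
q=w[172:210,388:424]; m=(q[:,:,2]>.112); Q=q[m]; print("roller",len(Q),Q.mean(0),np.percentile(Q[:,2],[50,95,99]))
t=Q[Q[:,2]>.1285]; print(len(t),t.mean(0),t.min(0),t.max(0))
print(cv2.minAreaRect(np.float32(Q[:,:2]*1000)))
im=cv2.convertScaleAbs(cv2.imread("pics/w11.png")[165:275,375:480],alpha=1.8); cv2.imwrite("pics/w11z.png",cv2.resize(im,None,fx=5,fy=5,interpolation=cv2.INTER_CUBIC))
m=(abs(w[:,:,2]-.1045)<.004); m[:,:415]=0;m[:185]=0;m[270:]=0; m=cv2.morphologyEx(m.astype(np.uint8),cv2.MORPH_OPEN,np.ones((5,5))); print("box",cv2.minAreaRect(np.float32(w[m>0][:,:2]*1000)),np.median(w[m>0][:,2]))
```

```text
tl 78.27
tr 78.34
mid 78.25
mr 78.41
bl 78.49
br 78.38
deckL 69.45
deckT 70.27
roller 756 [ 0.60951205 -0.10488902  0.1253496 ] [0.12637794 0.13042106 0.13097001]
257 [ 0.60942258 -0.10489342  0.12962172] [ 0.60235134 -0.11396702  0.12851917] [ 0.61650737 -0.09672906  0.13182255]
((605.9952392578125, -107.33197784423828), (29.339632034301758, 23.324634552001953), 12.276269912719727)
box ((566.9398803710938, -146.04808044433594), (65.07515716552734, 45.62410354614258), 11.777962684631348) 0.10402222196030429
```

View pics/w11z.png

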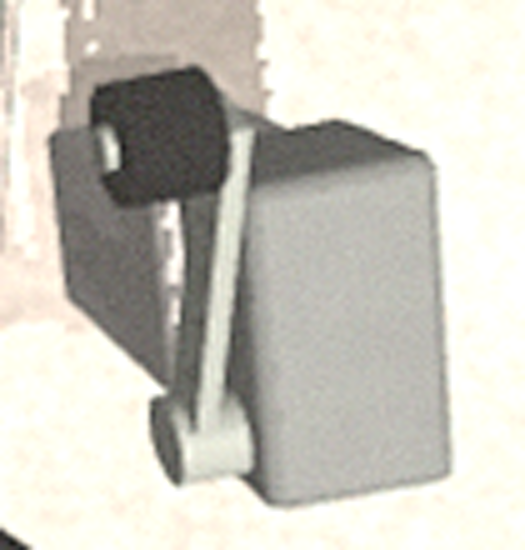

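Plate top measures 78.3–78.5 mm at all corners: home and flat. Roller top is at about (0.609,−0.105,0.1305). Shutting the gripper and moving above it.

```bash
python3 go.py .6125 -.1045 .20 -90; python3 -m creep '[{"grip":0,"dp":[0,3,-0.2],"rotation":[0,0,0]},{"grip":0,"dp":[0,6,-0.5],"rotation":[0,0,0]},{"grip":0,"dp":[1,9,-0.9],"rotation":[0,0,0]},{"grip":0,"dp":[2.5,10.7,-1.3],"rotation":[0,0,0]},{"grip":0,"dp":[4,10.7,-1.5],"rotation":[0,0,0]}]' 60;python3 -m creep '[{"grip":0,"dp":[1,0,0],"rotation":[0,0,0]},{"grip":0,"dp":[2,0,0],"rotation":[0,0,0]},{"grip":0,"dp":[2,0,0],"rotation":[0,0,0]},{"grip":0,"dp":[2,0,0],"rotation":[0,0,0]},{"grip":0,"dp":[2,0,0],"rotation":[0,0,0]}]'; python3 go.py .6125 -.1045 .165 -90
python3 - <<'E'
from h import *
p,d=bot.read_camera("side"); cv2.imwrite("pics/s12.png",p[:,:,::-1])
p,d=bot.read_camera("wrist"); cv2.imwrite("pics/w12.png",p[:,:,::-1])
E
```

```text
t 17.0 pos [600.6   2.4 261.9] yawY -90.01 tilt [ 0.0144 -0.0005] F [ 0.27 -1.    0.52] w 0.7 q [-0.04  0.11  1.76  0.    1.26  1.53]
dp cm [ 6.22 10.69 -1.1 ] dist 0.124
rot [-0.0001 -0.0144 -0.0005]
time: 17.42
tool_pos: [0.612, -0.1082, 0.2133]
tcp_rot: [-2.223, 0.006, 2.219]
wrist_force: [0.1, 0.0, -0.7]
width: 0.007
time: 17.83
tool_pos: [0.6117, -0.1039, 0.1935]
tcp_rot: [2.222, 0.001, -2.22]
wrist_force: [0.2, -0.6, 0.4]
width: 0.002
t 17.83 pos [ 611.7 -103.9  193.5] yawY -89.95 tilt [ 0.0009 -0.0001] F [ 0.24 -0.57  0.38] w 0.002 q [-0.21  0.2   1.78  0.    1.16  1.36]
dp cm [ 2.85  0.06 -0.08] dist 0.029
rot [ 0.0008 -0.0009 -0.0001]
```

View pics/w12.png

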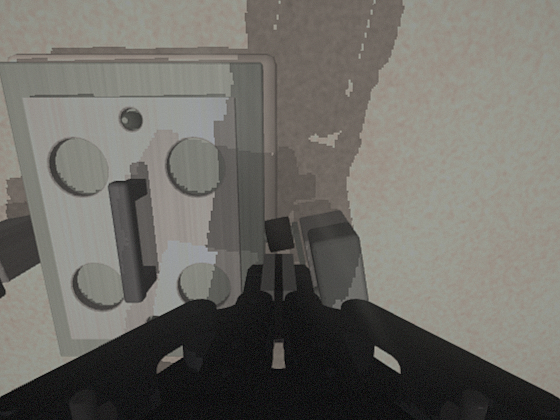

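View pics/s12.png

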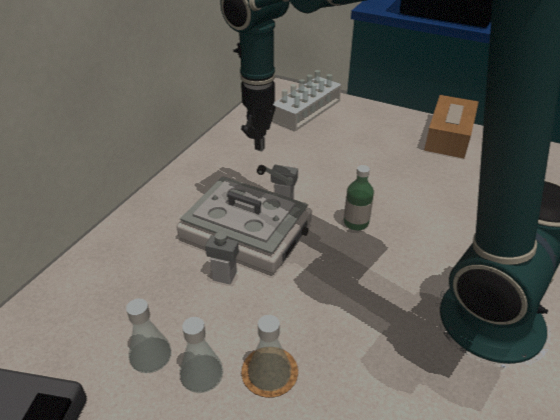

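The shut tips (side view 260,150) are right above the roller (262,170). Descending to just above contact.

```bash
python3 -m creep '[{"grip":0,"dp":[1,0,0],"rotation":[0,0,0]},{"grip":0,"dp":[2,0,0],"rotation":[0,0,0]},{"grip":0,"dp":[3,0,0],"rotation":[0,0,0]},{"grip":0,"dp":[3.7,0,0],"rotation":[0,0,0]},{"grip":0,"dp":[4.2,0,0],"rotation":[0,0,0]}]'; for i in 1; do python3 -m creep '[{"grip":0,"dp":[0,0,0],"rotation":[0,0,0]},{"grip":0,"dp":[0,0,0],"rotation":[0,0,0]},{"grip":0,"dp":[0,0,0],"rotation":[0,0,0]}]'; done; python3 go.py .6125 -.1045 .15 -90
python3 - <<'E'
from h import *
p,d=bot.read_camera("side"); cv2.imwrite("pics/s13.png",cv2.resize(cv2.convertScaleAbs(p[110:210,200:320,::-1],alpha=1.6),None,fx=5,fy=5,interpolation=cv2.INTER_CUBIC))
E
```

```text
time: 18.35
tool_pos: [0.6102, -0.1043, 0.1485]
tcp_rot: [-2.218, -0.0, 2.224]
wrist_force: [0.3, -0.4, -0.6]
width: 0.005
time: 18.6
tool_pos: [0.6116, -0.1046, 0.151]
tcp_rot: [-2.222, 0.0, 2.221]
wrist_force: [0.9, 0.4, -0.1]
width: 0.002
t 18.6 pos [ 611.6 -104.6  151. ] yawY -90.02 tilt [ 0.0004 -0.0001] F [ 0.91  0.41 -0.13] w 0.002 q [-0.21  0.24  1.82  0.    1.09  1.36]
dp cm [ 0.1  -0.01 -0.09] dist 0.001
rot [-0.0003 -0.0004 -0.0001]
```

View pics/s13.png

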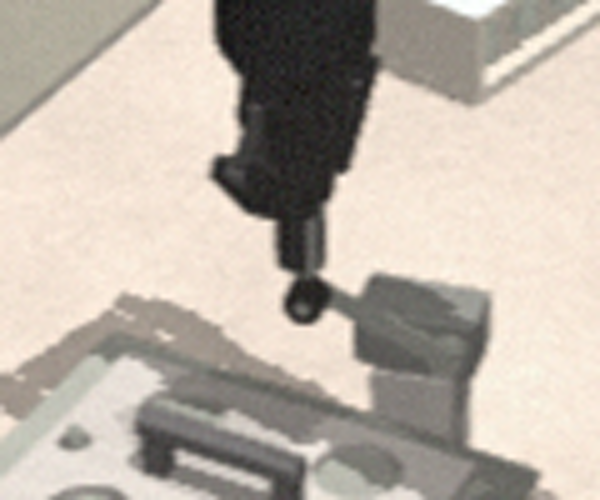

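```bash
python3 -m creep '[{"grip":0,"dp":[0.3,0,0],"rotation":[0,0,0]},{"grip":0,"dp":[0.6,0,0],"rotation":[0,0,0]},{"grip":0,"dp":[0.9,0,0],"rotation":[0,0,0]},{"grip":0,"dp":[1.1,0,0],"rotation":[0,0,0]},{"grip":0,"dp":[1.2,0,0],"rotation":[0,0,0]}]'; for i in 1 2; do python3 -m creep '[{"grip":0,"dp":[0,0,0],"rotation":[0,0,0]}]' | grep -E 'force|pos'; done
```

```text
time: 19.07
tool_pos: [0.6122, -0.1045, 0.1392]
tcp_rot: [-2.224, 0.0, 2.219]
wrist_force: [1.6, 1.0, 3.8]
width: 0.001
tool_pos: [0.6122, -0.1045, 0.1393]
wrist_force: [1.8, 0.7, 2.4]
tool_pos: [0.6121, -0.1045, 0.1395]
wrist_force: [2.2, 0.8, 2.5]
```

Force 2.5 N at TCP z 139.4 mm, so contact was near 145 mm, matching the geometry. Pressing 9 mm more (about 14.5 mm of travel) and holding.

```bash
python3 -m creep '[{"grip":0,"dp":[0.25,0,0],"rotation":[0,0,0]},{"grip":0,"dp":[0.5,0,0],"rotation":[0,0,0]},{"grip":0,"dp":[0.7,0,0],"rotation":[0,0,0]},{"grip":0,"dp":[0.85,0,0],"rotation":[0,0,0]},{"grip":0,"dp":[0.9,0,0],"rotation":[0,0,0]}]'; for i in 1 2; do python3 -m creep '[{"grip":0,"dp":[0,0,0],"rotation":[0,0,0]}]' | grep -E 'force|pos'; done;python3 go.py
```

```text
time: 19.65
tool_pos: [0.6128, -0.1045, 0.1306]
tcp_rot: [2.225, -0.001, -2.218]
wrist_force: [4.5, 1.6, 5.9]
width: 0.001
tool_pos: [0.6128, -0.1046, 0.1307]
wrist_force: [3.7, 2.1, 6.7]
tool_pos: [0.6128, -0.1046, 0.1308]
wrist_force: [3.7, 1.2, 6.1]
t 19.82 pos [ 612.8 -104.6  130.8] yawY -90.01 tilt [ 0.0032 -0.0004] F [3.68 1.17 6.07] w -0.002 q [-0.21  0.26  1.84  0.    1.05  1.36]
```

```bash
python3 -m creep '[{"grip":0,"dp":[0.1,0,0],"rotation":[0,0,0]},{"grip":0,"dp":[0.1,0,0],"rotation":[0,0,0]},{"grip":0,"dp":[0.1,0,0],"rotation":[0,0,0]},{"grip":0,"dp":[0.1,0,0],"rotation":[0,0,0]},{"grip":0,"dp":[0.1,0,0],"rotation":[0,0,0]}]'
python3 - <<'E'
from h import *
c=bot.get_calibration("side")
p,d=bot.read_camera("side"); cv2.imwrite("pics/s14.png",cv2.resize(cv2.convertScaleAbs(p[110:210,200:320,::-1],alpha=1.6),None,fx=5,fy=5,interpolation=cv2.INTER_CUBIC))
E
python3 go.py
```

```text
time: 20.23
tool_pos: [0.613, -0.1045, 0.13]
tcp_rot: [2.226, -0.001, -2.217]
wrist_force: [3.9, 2.3, 5.6]
width: 0.002
t 20.28 pos [ 613.  -104.6  130.1] yawY -90.02 tilt [ 0.0037 -0.0003] F [4.25 1.67 5.29] w 0.001 q [-0.21  0.26  1.84  0.    1.05  1.36]
```

View pics/s14.png

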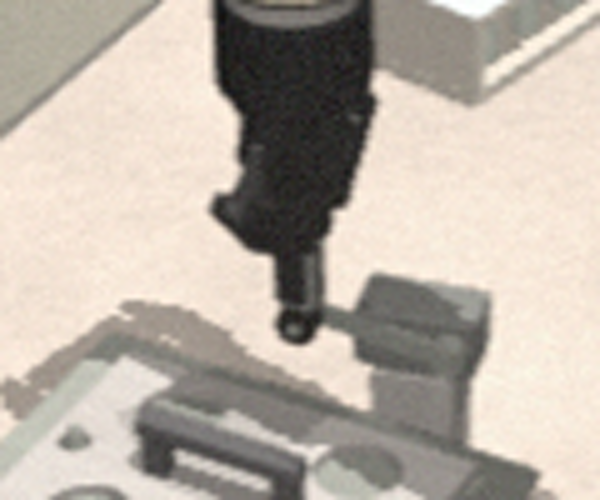

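Run:
```python
from h import *
c=bot.get_calibration("side"); y=np.radians(10.5); ex=np.array([np.cos(y),np.sin(y),0]); ez=np.array([0,0,1.])
hub=np.array([.6094,-.105,.1195]); piv=hub-.070*ex-.030*ez
for t in (0,.1,.16,.2,.25,.3):
    v=np.cos(t)*(.07*ex+.03*ez)+np.sin(t)*(-.07*ez+.03*ex)
    u=proj(c,piv+v)[0]; print(t,((u-[200,110]+.5)*5).round(1),round((piv+v)[2]-hub[2],4))
for n in("s13","s14"):
    im=cv2.imread(f"pics/{n}.png",0); r=im[270:360,250:350]; m=(r<70).astype(np.uint8)
    cv2.imwrite(f"pics/{n}r.png",cv2.resize(r,None,fx=4,fy=4))
a=np.hstack([cv2.imread("pics/s13r.png"),cv2.imread("pics/s14r.png")]); cv2.imwrite("pics/s1314.png",a)
```

```text
0 [311.9 294.6] 0.0
0.1 [307.3 305.3] -0.0071
0.16 [305.1 311.9] -0.0115
0.2 [304.  316.5] -0.0145
0.25 [302.9 322.2] -0.0183
0.3 [302.2 328.1] -0.022
```

View pics/s1314.png

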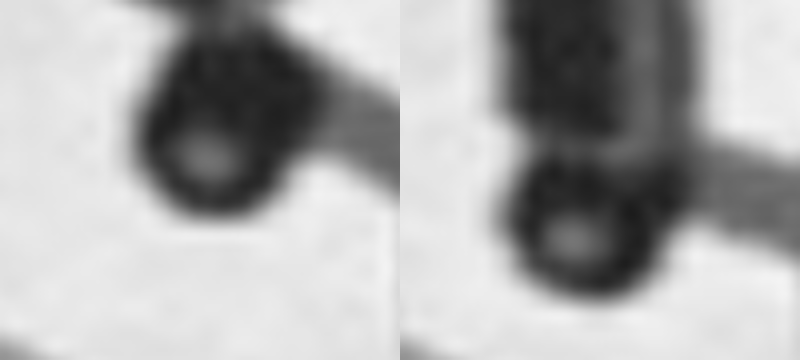

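The hub moved (−8,+21) zoomed pixels, against a predicted (−8,+22) at 0.20 rad: past the click and well short of overtravel. I add 1 mm for margin, hold half a second, then lift off.

```bash
python3 -m creep '[{"grip":0,"dp":[0.1,0,0],"rotation":[0,0,0]},{"grip":0,"dp":[0.1,0,0],"rotation":[0,0,0]},{"grip":0,"dp":[0.1,0,0],"rotation":[0,0,0]},{"grip":0,"dp":[0.1,0,0],"rotation":[0,0,0]},{"grip":0,"dp":[0.1,0,0],"rotation":[0,0,0]}]'; python3 -m creep '[{"grip":0,"dp":[-0.3,0,0],"rotation":[0,0,0]},{"grip":0,"dp":[-0.8,0,0],"rotation":[0,0,0]},{"grip":0,"dp":[-1.6,0,0],"rotation":[0,0,0]},{"grip":0,"dp":[-2.6,0,0],"rotation":[0,0,0]},{"grip":0,"dp":[-4,0,0],"rotation":[0,0,0]}]';  python3 -m creep '[{"grip":0,"dp":[-3,0,2],"rotation":[0,0,0]},{"grip":0,"dp":[-6,0,5],"rotation":[0,0,0]},{"grip":0,"dp":[-9,0,8],"rotation":[0,0,0]},{"grip":0,"dp":[-11,0,10],"rotation":[0,0,0]},{"grip":0,"dp":[-11,0,10],"rotation":[0,0,0]}]'
python3 - <<'E'
from h import *
import pickle
c=bot.get_calibration("wrist"); p,d=bot.read_camera("wrist"); cv2.imwrite("pics/w15.png",p[:,:,::-1]); w=cloud(c,d); np.save("pics/w15w.npy",w)
for n in("side","top"):
    p,d=bot.read_camera(n); cv2.imwrite(f"pics/{n}15.png",p[:,:,::-1])
E
python3 go.py
```

```text
time: 20.7
tool_pos: [0.6132, -0.1045, 0.1292]
tcp_rot: [-2.226, 0.001, 2.217]
wrist_force: [3.3, 2.1, 6.9]
width: -0.003
time: 21.12
tool_pos: [0.6094, -0.1042, 0.1665]
tcp_rot: [-2.215, -0.001, 2.226]
wrist_force: [-0.4, 0.3, 0.2]
width: -0.002
time: 21.53
tool_pos: [0.5106, -0.105, 0.2845]
tcp_rot: [2.229, -0.003, -2.212]
wrist_force: [1.0, -0.4, 0.3]
width: 0.001
t 21.68 pos [ 511.4 -104.5  278.1] yawY -90.03 tilt [ 0.001  -0.0001] F [ 0.31 -0.52 -0.65] w 0.0 q [-0.25 -0.05  1.89  0.    1.3   1.32]
```

View pics/w15.png

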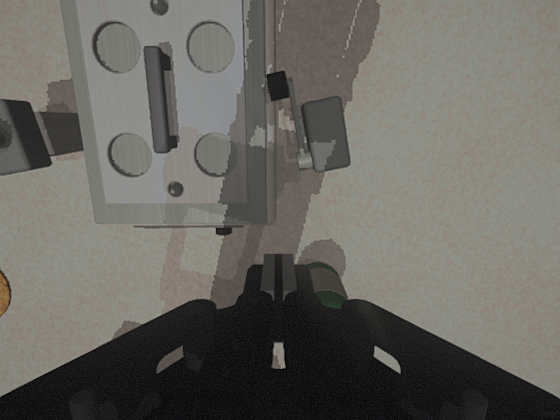

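View pics/side15.png

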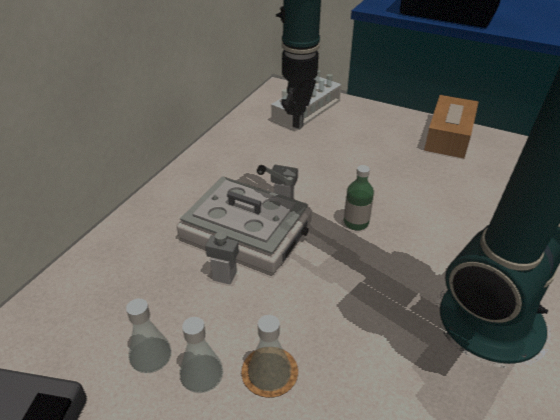

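Run:
```python
from h import *
w=np.load("pics/w15w.npy")
for n,(a,b,e,f) in dict(tl=(70,90,100,145),tr=(75,100,180,235),bl=(175,195,105,160),br=(180,195,190,240)).items(): print(n,np.nanmedian(w[a:b,e:f,2]))
q=w[68:102,262:292]; Q=q[q[:,:,2]>.112]; print("roller top",np.percentile(Q[:,2],[95,99]))
print(bot.read_state()['joint_vel'].round(3)); bot.finish_job()
```

```text
tl 0.07811765908970206
tr 0.0781904322689174
bl 0.07819212538737348
br 0.07836112824349219
roller top [0.13045731 0.13101268]
[ 0.002  0.04   0.014 -0.001 -0.005  0.001]
the job is handed in; nothing more can be done
```

I finished all three parts and handed the job in at about 21.7 s. The hand-in reports no verdict, so the results below are from my own checks.

- **Flask:** I moved it by its stopper to the cork mat. The pictures after release and just before hand-in show it upright and centred, with the other flasks and the bottle where they were.
- **Plate:** I lined it up by watching the far pin through its hole, then lowered it over both pins and let go. Just before hand-in, its top measured 78.1–78.4 mm at four points. It should be 78 mm, so it is fully down and flat.
- **Interlock lever:** I pressed the roller to about 0.2 rad with the shut fingertips, at about 6 N, and held it for roughly a second, longer than the half second you asked for. That angle comes from the travel (about 15 mm), the force and the roller's shift in the side picture. After I lifted off, the roller top read 130.5–131 mm, the same as at rest.

**Where measurements disagreed:**
- **Cameras:** the top and wrist cameras differed by about 2.5 mm in position, so I used the wrist camera for the fit.
- **Pressing force:** friction pulled sideways on the tool by about 4 N during the press. The force reading alone was therefore less certain than the travel and the picture.

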